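# Isolate, earth and make up a test-bay terminal

## Task

Make up the terminal safely: first flip the isolator's toggle lever over from ON to OFF, then turn the earthing switch's bar handle to its ON stop, and only with both so may you touch the rings. Thread every copper ring lying out down the brass stud, the widest first and so on to the narrowest on top (either way up), all fully home with no gaps. Then turn the earthing switch back OFF and last flip the isolator back ON (never have the earth on while the isolator is on); leave everything else on the bench alone.

Things in the scene. Friction and masses are not known exactly. Their poses are not given: they have to be found in the camera images.
- isolator: grey isolator housing 75 x 120 x 45 mm, fixed to the table; two black guide rails 12 mm wide stand on it either side (local x = +-22 mm) of the lever, tops 57 mm above the table. Origin: centre of its underside; the black toggle lever swings along its y axis.
- iso_lever (a joint): angle of the isolator's toggle lever: 0 upright, +0.6 (stop) ON, leaning to the housing's +y; -0.6 (stop) OFF, leaning to -y. Over-centre: about 0.1 N m holds it at either stop, and past upright it falls to the other stop by itself. Starts ON.
- iso_pivot (a point): hinge axis of the toggle lever (along the housing's x), 45 mm above the table in the middle of the housing.
- iso_ball (a point): centre of the 30 mm ball at the top of the toggle lever, 85 mm from iso_pivot; below the ball is a round grip 22 mm thick down to 42 mm from the pivot.
- earth_switch: earthing switch: grey base 90 x 90 x 30 mm fixed to the table, with a black rotary bar handle on top. Origin: centre of its underside.
- earth_handle (a joint): angle of the earthing switch's bar handle about the vertical, counter-clockwise from above: 0 (stop) OFF, bar along the base's x axis; 1.05 (stop) ON, earthed. Over-centre: about 0.1 N m holds it at either stop and past the middle (0.525) it snaps to the other. Starts OFF.
- earth_grip (a point): middle of the bar handle (88 mm long, 16 mm wide, 30 mm high, its top 77 mm above the table), on the turning axis, 65 mm above the table. The point turns with the bar, whose length is the point's x axis; the white mark is at the bar's -x end.
- terminal: black insulating block 90 x 90 x 20 mm fixed to the table with an upright brass stud of 13 mm diameter in the middle. Origin: centre of its underside.
- stud_foot (a point): foot of the stud, on the block's top face, 20 mm above the table.
- stud_tip (a point): top of the stud, 57 mm above the block; the last 9 mm are tapered.
- ring_a: widest copper contact ring: outer diameter 62 mm, bore 17 mm, thickness 10 mm, the same either way up. Origin: its centre (5 mm above what it lies on), z along its axis. May be absent (None).
- ring_b: second widest copper contact ring: outer diameter 54 mm, bore 17 mm, thickness 10 mm, the same either way up. Origin: its centre (5 mm above what it lies on), z along its axis. May be absent (None).
- ring_c: third widest copper contact ring: outer diameter 46 mm, bore 17 mm, thickness 10 mm, the same either way up. Origin: its centre (5 mm above what it lies on), z along its axis. May be absent (None).
- ring_d: fourth widest copper contact ring: outer diameter 38 mm, bore 17 mm, thickness 10 mm, the same either way up. Origin: its centre (5 mm above what it lies on), z along its axis. May be absent (None).
- ring_e: narrowest copper contact ring: outer diameter 31 mm, bore 17 mm, thickness 10 mm, the same either way up. Origin: its centre (5 mm above what it lies on), z along its axis. May be absent (None).
- marker: red marker pen, 130 mm long, 11 mm thick: a bystander, leave alone. Origin: centre of its underside; its length is along its x axis.
- screwdriver: screwdriver with a red handle, 200 mm long: a bystander, leave alone. Origin: centre of its underside; its length is along its x axis.
- spanner: steel open-ended spanner, 180 mm long: a bystander, leave alone. Origin: centre of its underside; its length is along its x axis.
- fuse_1: white block fuse with steel caps, 60 x 27 x 27 mm: a bystander, leave alone. Origin: centre of its underside; its length is along its x axis.
- fuse_2: white block fuse with steel caps, 60 x 27 x 27 mm: a bystander, leave alone. Origin: centre of its underside; its length is along its x axis.
Not all that is in view belongs to the job. What is shaped like the ring_a but turquoise is not meant.

How it is judged (in metres and radians):
On the way, in this order (a step that is already met when the one before it is completed fails the run):
1. the isolator is OFF, the earthing switch still off, no ring on the stud (value of joint iso_lever below -0.45 rad and value of joint earth_handle below 0.15 rad and horizontal distance between each of ring_a, ring_b, ring_c, ring_d, ring_e and stud_foot above 0.02 m), for 0.2 s.
2. the earthing switch is ON with the isolator OFF, no ring on the stud yet (value of joint iso_lever below -0.45 rad and value of joint earth_handle above 0.9 rad and horizontal distance between each of ring_a, ring_b, ring_c, ring_d, ring_e and stud_foot above 0.02 m), for 0.2 s.
3. all rings are home on the stud in order, isolator OFF and earth ON (value of joint iso_lever below -0.45 rad and value of joint earth_handle above 0.9 rad and horizontal distance between each of ring_a, ring_b, ring_c, ring_d, ring_e and stud_foot below 0.005 m and angle between the z axis of each of ring_a, ring_b, ring_c, ring_d, ring_e and the z axis of terminal, either way round below 0.12 rad and z of ring_a in the frame of stud_foot below 0.0075 m and (z of ring_b in the frame of stud_foot below 0.0075 m or distance between ring_b and ring_a between 0.007 and 0.0125 m) and (z of ring_c in the frame of stud_foot below 0.0075 m or distance between ring_c and ring_a between 0.007 and 0.0125 m or distance between ring_c and ring_b between 0.007 and 0.0125 m) and (z of ring_d in the frame of stud_foot below 0.0075 m or distance between ring_d and ring_a between 0.007 and 0.0125 m or distance between ring_d and ring_b between 0.007 and 0.0125 m or distance between ring_d and ring_c between 0.007 and 0.0125 m) and (z of ring_e in the frame of stud_foot below 0.0075 m or distance between ring_e and ring_a between 0.007 and 0.0125 m or distance between ring_e and ring_b between 0.007 and 0.0125 m or distance between ring_e and ring_c between 0.007 and 0.0125 m or distance between ring_e and ring_d between 0.007 and 0.0125 m)), for 0.3 s.
4. the earthing switch is OFF again, isolator still OFF, rings home (value of joint iso_lever below -0.45 rad and value of joint earth_handle below 0.15 rad and horizontal distance between each of ring_a, ring_b, ring_c, ring_d, ring_e and stud_foot below 0.005 m and angle between the z axis of each of ring_a, ring_b, ring_c, ring_d, ring_e and the z axis of terminal, either way round below 0.12 rad and z of ring_a in the frame of stud_foot below 0.0075 m and (z of ring_b in the frame of stud_foot below 0.0075 m or distance between ring_b and ring_a between 0.007 and 0.0125 m) and (z of ring_c in the frame of stud_foot below 0.0075 m or distance between ring_c and ring_a between 0.007 and 0.0125 m or distance between ring_c and ring_b between 0.007 and 0.0125 m) and (z of ring_d in the frame of stud_foot below 0.0075 m or distance between ring_d and ring_a between 0.007 and 0.0125 m or distance between ring_d and ring_b between 0.007 and 0.0125 m or distance between ring_d and ring_c between 0.007 and 0.0125 m) and (z of ring_e in the frame of stud_foot below 0.0075 m or distance between ring_e and ring_a between 0.007 and 0.0125 m or distance between ring_e and ring_b between 0.007 and 0.0125 m or distance between ring_e and ring_c between 0.007 and 0.0125 m or distance between ring_e and ring_d between 0.007 and 0.0125 m)), for 0.2 s.
At the end, for the whole second after the job is handed in: Isolator lever ON (beyond 0.45 rad), earth handle OFF (below 0.15 rad), every ring present on the stud (within 5 mm of its axis, level within 0.12 rad), each narrower ring above the wider ones, no gap over 2.5 mm, at rest (value of joint iso_lever above 0.45 rad and value of joint earth_handle below 0.15 rad and horizontal distance between each of ring_a, ring_b, ring_c, ring_d, ring_e and stud_foot below 0.005 m and angle between the z axis of each of ring_a, ring_b, ring_c, ring_d, ring_e and the z axis of terminal, either way round below 0.12 rad and z of ring_a in the frame of stud_foot below 0.0075 m and (z of ring_b in the frame of stud_foot below 0.0075 m or distance between ring_b and ring_a between 0.007 and 0.0125 m) and (z of ring_c in the frame of stud_foot below 0.0075 m or distance between ring_c and ring_a between 0.007 and 0.0125 m or distance between ring_c and ring_b between 0.007 and 0.0125 m) and (z of ring_d in the frame of stud_foot below 0.0075 m or distance between ring_d and ring_a between 0.007 and 0.0125 m or distance between ring_d and ring_b between 0.007 and 0.0125 m or distance between ring_d and ring_c between 0.007 and 0.0125 m) and (z of ring_e in the frame of stud_foot below 0.0075 m or distance between ring_e and ring_a between 0.007 and 0.0125 m or distance between ring_e and ring_b between 0.007 and 0.0125 m or distance between ring_e and ring_c between 0.007 and 0.0125 m or distance between ring_e and ring_d between 0.007 and 0.0125 m) and linear speed of each of ring_a, ring_b, ring_c, ring_d, ring_e below 0.02 m/s); the robot touches nothing.
It fails at once if the earthing switch is turned on while the isolator is not off (value of joint earth_handle above 0.5 rad and value of joint iso_lever above 0 rad).
It fails at once if the gripper touches a ring while the isolator is not OFF or the earth not ON ((value of joint iso_lever above -0.3 rad or value of joint earth_handle below 0.75 rad) and (contact force between the fingers and ring_a above 1 N or contact force between the fingers and ring_b above 1 N or contact force between the fingers and ring_c above 1 N or contact force between the fingers and ring_d above 1 N or contact force between the fingers and ring_e above 1 N)).
It fails at once if a bystander is pushed more than 5 cm or tipped (distance of any of marker, screwdriver, spanner, fuse_1, fuse_2 from where it was at the start of the episode above 0.05 m or angle between any of marker, screwdriver, spanner, fuse_1, fuse_2's own z axis and vertical above 0.7 rad).
Of ring_a, ring_b, ring_c, ring_d, ring_e only 3 to 5 are there at a start; the rules pass over those that are not, and their reading is None.
At some moment in a run one of ring_a, ring_b, ring_c, ring_d, ring_e may be knocked a few centimetres aside while the robot is not near it.
Once in a run the grip may slacken for a moment while it holds something.
It also fails if it takes over 210 s, if anything falls off the work surface, if the arm or the gripper's body presses on something with over 40 N, if the wrist force passes 120 N, or if a joint passes its speed limit or range.

## Robot

A 6-joint arm with a two-finger parallel gripper is mounted at the origin on the work surface. World frame = base frame: x ahead of the robot, y to its left, z up, the work surface at z = 0. Lengths are in m, angles in degrees, forces in N, time in s.
With the tool pointing down it reaches from about 0.4 to 0.825 m from the base axis. Payload 7 kg.
Tool frame: the origin (TCP) lies midway between the tips of the shut fingers; the grasp point (between the pads) lies 19 mm behind it (r.hold_point_z is the distance from the TCP to the grasp point, in m); x points along the fingers, y is the direction in which the jaws open and shut, and the axes are right-handed (so a half turn about x gives the same grasp; the last joint's range is limited). The gripper opens to 88 mm and grips with 3 to 60 N. Pads are 19 mm wide; open, the fingers measure 130 mm over their backs; the gripper's body (78 mm by 193 mm) begins 47 mm behind the grasp point.
Start: joints at [90.762, 20.546, 0.682, 0, -70.136, -16.507], TCP at [0.183, 0.65, 0.227] pointing down, gripper open.
Joint ranges: [-176.03, 176.03], [-82.01, 121.73], [-58.28, 71.71], [-173.87, 95.51], [-174.79, -0.11], [-173.66, 173.66]. Speed limits (degrees/s): [136.94, 136.94, 172.46, 180, 180, 180].

## Interface

Orientations are given as [roll, pitch, yaw] about the fixed x, y, z axes, in that order (R = Rz(yaw) Ry(pitch) Rx(roll)).
In Python, from plant import r, viewer, order gives the robot as it stands. The module is installed in compiled form; this text tells all that it offers.
- The arm moves only by the shell command python3 -m creep 'ROWS' [FORCE]. ROWS is JSON, a list of rows, each an object of numbers: "ax", "ay", "az": the turn, a rotation vector about the tool's x, y, z in degrees; "tx", "ty", "tz": the shift along the tool's x, y, z in m; "fingers": the finger opening in m, from 0 to 0.0876. A call has 1 to 5 rows; each row is the pose to reach, as a shift and turn from the pose commanded when the call began, along the tool's axes at that moment; what a row does not reach only later rows make up. A row lasts 1/10 s, in which the tool goes at most 50 mm and 8.59 degrees, less where a joint would pass 70% of its speed; a pose out of reach is approached as far as the arm can. A call with a gripper value outside its range is refused whole. The fingers move at their own pace and stop on an object; FORCE is the grip in N (left out, the last holds). Time passes only in rows, so rows that repeat a pose let the fingers close. It gives the time, the measured TCP pose, the force and the opening at its end, in the units of the state.
- r.get_state(): the state, without advancing time (a new reading comes with each control period).
- viewer.capture(name): name is "scene" or "side" or "wrist"; returns a dict with "pixels" (400x640x3 uint8, blue, green, red), "depth" (400x640 float32, m along the optical axis (not along the pixel's ray), 0 where there is no reading), "fx", "fy", "cx", "cy" (pixels), "rvec" (rotation vector, rad) and "tvec" (3), from world to camera coordinates, as OpenCV has them; the wrist camera has in their place "T_tool_cam" (4x4, takes a point from camera to tool coordinates, whose origin is the TCP and whose axes are the tool frame's). Camera axes: x right, y down, z forward; pixel columns grow to the right and rows downward; lengths in m; the calibration is good to about 2 mm. A picture is of the moment at which its call begins: read the wrist's pose just before it.
- order.close_job(): hands the job in, once; it reports no verdict.
The state is a dict: "time_s": time; "joints": joint angles; "qd": joint speeds; "joint_torque": joint torques, N m; "tcp_pos": TCP position; "eef_rot": TCP orientation; "contact_force": force on the tool from outside, world axes, zero at the start; "moment": the same for the moment, N m; "gripper_width": finger opening in m.
Only numpy, scipy, OpenCV 4.12 (cv2) and the standard library are available. Lean on these libraries where they do the work, as an engineer would, in place of code of your own. Each camera call takes 0.05 s, during which the arm holds its last target.

## Working session

There is one attempt and no reset: what is moved stays moved. The work goes in short steps, Python scripts to look and compute and a shell command to move; the robot and the scene stay as the last step left them, time stands still between calls to the robot, and variables do not carry over. Pictures are saved under pics/ and viewed, and the job is handed in when it is done.

```bash
mkdir -p pics; ls; python3 - <<'E'
from plant import r, viewer, order
import cv2,numpy as np
print(r.get_state(), r.hold_point_z)
for n in ("scene","side","wrist"):
    c=viewer.capture(n); cv2.imwrite(f"pics/{n}0.png",c["pixels"])
    print(n,{k:v for k,v in c.items() if k not in("pixels","depth")})
E
```

```text
pics
{'time_s': 0.0, 'joints': array([ 9.07598517e+01,  2.05905669e+01,  6.33666282e-01, -1.82888558e-02,
       -7.01368466e+01, -1.65073499e+01]), 'qd': array([ 0.0810516 , -0.07226983,  0.04109476,  0.04568774,  0.05309825,
       -0.00423411]), 'joint_torque': array([ 6.21360687e-04, -5.82716238e+01,  2.93050647e+01,  6.99710146e+00,
        7.03025493e-03, -1.55522353e-04]), 'tcp_pos': array([0.18309346, 0.64918162, 0.22563744]), 'eef_rot': array([ 96.1164555 ,  89.90468873, -99.63727083]), 'contact_force': array([-0.06129971, -0.20573077,  0.38207229]), 'moment': array([ 0.04213084, -0.0135431 , -0.04346743]), 'gripper_width': 0.0876441875375733} 0.0188
scene {'fx': 401.42098294696444, 'fy': 401.42098294696444, 'cx': 319.9407646136821, 'cy': 199.132574490592, 'rvec': array([ 1.6002595 ,  2.19789944, -0.64951776]), 'tvec': array([ 0.20169171, -0.40244913,  1.41795995])}
side {'fx': 413.5784216408642, 'fy': 413.5784216408642, 'cx': 316.9515321072191, 'cy': 201.05380613569133, 'rvec': array([ 0.53293481, -2.67087651,  1.19031944]), 'tvec': array([0.50480554, 0.21410854, 0.89927275])}
wrist {'fx': 311.4850010867705, 'fy': 311.4850010867705, 'cx': 318.48520699081104, 'cy': 195.6164605267622, 'T_tool_cam': array([[-4.42376281e-04, -2.71087186e-01,  9.62554696e-01,
        -1.58629056e-01],
       [ 9.99999674e-01,  5.30248807e-04,  6.08921027e-04,
         6.20147194e-04],
       [-6.75464167e-04,  9.62554651e-01,  2.71086863e-01,
        -7.26634016e-02],
       [ 0.00000000e+00,  0.00000000e+00,  0.00000000e+00,
         1.00000000e+00]])}
```

View pics/scene0.png

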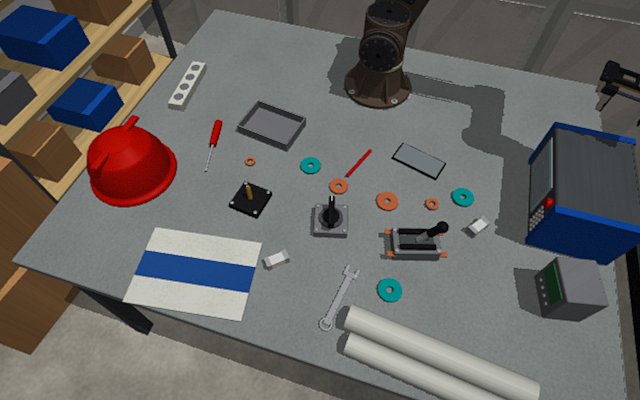

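View pics/side0.png

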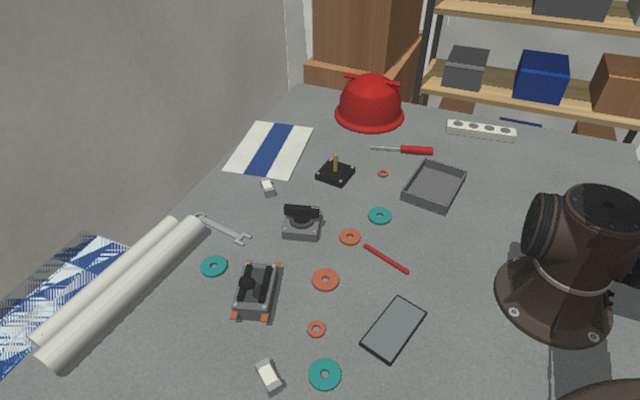

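View pics/wrist0.png

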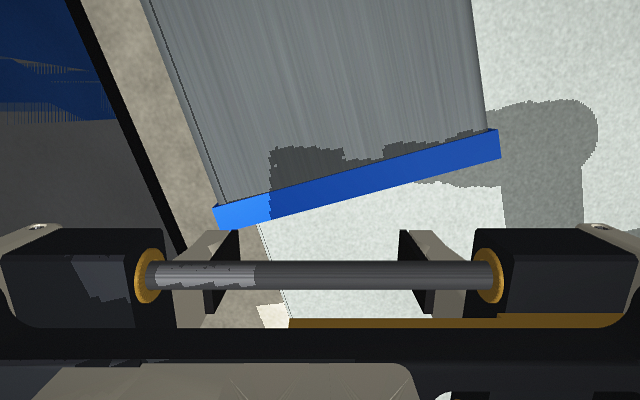

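```bash
cat > h.py <<'E'
from plant import r, viewer, order
import cv2,numpy as np
from scipy.spatial.transform import Rotation as R
def toolT():
    s=r.get_state(); T=np.eye(4); T[:3,:3]=R.from_euler('xyz',s['eef_rot'],degrees=True).as_matrix(); T[:3,3]=s['tcp_pos']; return T
def cap(n):
    W=toolT() if n=='wrist' else None
    c=viewer.capture(n)
    if n=='wrist': c['Twc']=W@c['T_tool_cam']
    else:
        T=np.eye(4);T[:3,:3]=cv2.Rodrigues(c['rvec'])[0];T[:3,3]=c['tvec'];c['Twc']=np.linalg.inv(T)
    c['hsv']=cv2.cvtColor(c['pixels'],cv2.COLOR_BGR2HSV)
    return c
def plane(c,uv,z):
    uv=np.atleast_2d(uv).astype(float)
    d=np.c_[(uv[:,0]-c['cx'])/c['fx'],(uv[:,1]-c['cy'])/c['fy'],np.ones(len(uv))]@c['Twc'][:3,:3].T
    o=c['Twc'][:3,3]
    return o+d*((z-o[2])/d[:,2])[:,None]
def dep(c,uv):
    uv=np.atleast_2d(uv); z=c['depth'][uv[:,1],uv[:,0]]
    p=np.c_[(uv[:,0]-c['cx'])/c['fx']*z,(uv[:,1]-c['cy'])/c['fy']*z,z]
    return p@c['Twc'][:3,:3].T+c['Twc'][:3,3]
def proj(c,P):
    P=np.atleast_2d(P); T=np.linalg.inv(c['Twc']); q=P@T[:3,:3].T+T[:3,3]
    return np.c_[q[:,0]/q[:,2]*c['fx']+c['cx'],q[:,1]/q[:,2]*c['fy']+c['cy']]
def copper(c,amin=25,z=0.01,lo=(5,110,90),hi=(16,255,255)):
    m=cv2.inRange(c['hsv'],lo,hi); out=[]
    cs,_=cv2.findContours(m,cv2.RETR_EXTERNAL,cv2.CHAIN_APPROX_NONE)
    for k in cs:
        if cv2.contourArea(k)<amin: continue
        p=plane(c,k.reshape(-1,2),z)
        (x,y),rad=cv2.minEnclosingCircle((p[:,:2]*1000).astype(np.float32))
        M=cv2.moments(k)
        out.append(((M['m10']/M['m00'],M['m01']/M['m00']),(x/1000,y/1000),2*rad))
    return out
E
python3 - <<'E'
from h import *
np.set_printoptions(precision=4,suppress=True)
for n in('scene','side'):
    c=cap(n)
    for o in copper(c): print(n,np.round(o[0],1),np.round(o[1],4),round(o[2],1))
    cv2.imwrite(f'pics/{n}1.png',cv2.resize(c['pixels'][110:310,190:510] if n=='scene' else c['pixels'][140:400,200:460],None,fx=2.4 if n=='scene' else 2.2,fy=2.4 if n=='scene' else 2.2,interpolation=cv2.INTER_CUBIC))
E
```

```text
scene [ 29.3 290.1] [ 0.994  -0.6196] 190.1
scene [390.  253.6] [0.6335 0.184 ] 25.1
scene [431.9 203.5] [0.4431 0.2621] 37.6
scene [386.9 200.6] [0.4728 0.1388] 61.6
scene [ 43.8 199.9] [ 0.7682 -0.79  ] 94.0
scene [338.2 185.6] [ 0.4659 -0.0072] 54.3
scene [249.7 160.8] [ 0.4613 -0.2864] 31.4
scene [  3.8 162.1] [ 0.7022 -0.9912] 61.9
scene [ 34.8 137.8] [ 0.5839 -0.962 ] 158.2
scene [123.3  45.6] [ 0.0986 -0.9571] 157.3
side [315.9 328.8] [0.4385 0.2647] 37.8
side [264.1 317.5] [0.5481 0.2805] 22.9
side [233.4 314.9] [0.6116 0.3007] 19.2
side [324.9 279.4] [0.4684 0.1424] 62.5
side [349.6 236.5] [ 0.4609 -0.0037] 54.9
side [382.6 172.9] [ 0.4549 -0.2827] 32.3
side [622.   86.2] [-0.2526 -1.2047] 611.3
side [363.3  39.5] [ 0.8282 -1.3219] 1183.4
```

View pics/scene1.png

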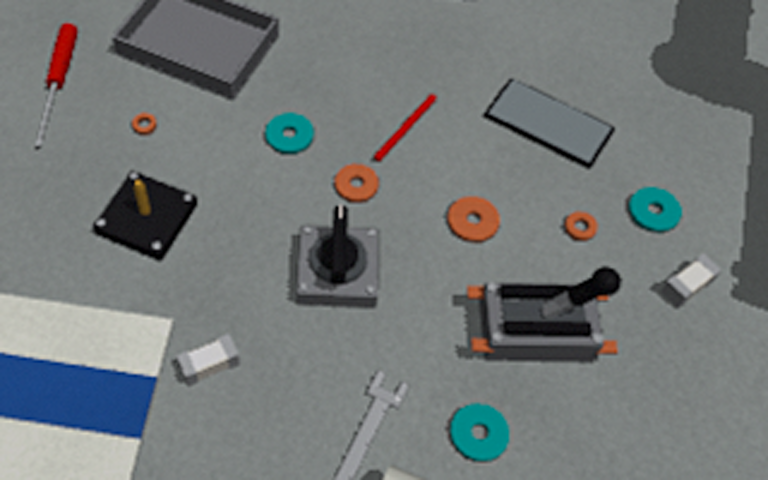

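View pics/side1.png

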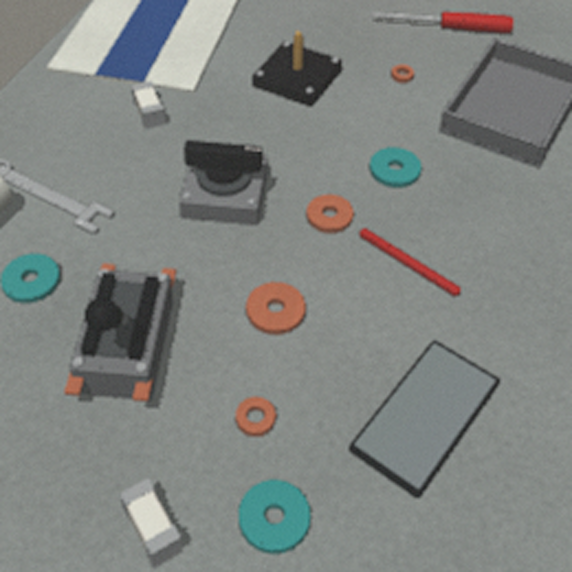

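```bash
python3 - <<'E'
from h import *
np.set_printoptions(precision=4,suppress=True)
for n in('scene','side'):
    c=cap(n)
    vv,uu=np.mgrid[0:400,0:640]; P=dep(c,np.c_[uu.ravel(),vv.ravel()]); ok=c['depth'].ravel()>0
    def box(nm,x,y,r_,z0,z1):
        m=ok&(np.hypot(P[:,0]-x,P[:,1]-y)<r_)&(P[:,2]>z0)&(P[:,2]<z1); Q=P[m]
        if len(Q)<5: print(n,nm,len(Q));return
        rect=cv2.minAreaRect((Q[:,:2]*1000).astype(np.float32)); print(n,nm,len(Q),np.round(rect[0],1),np.round(rect[1],1),round(rect[2],1),'zmed',np.median(Q[:,2]).round(4),'mean',Q.mean(0))
    t=plane(c,[[331,218],[418,240],[250,198]] if n=='scene' else [[300,222],[256,290],[335,172]],0.02)
    print(n,t)
    for nm,p in zip(('earth','iso','term'),t):
        if nm=='earth':
            box('ebase',p[0],p[1],.09,.024,.036); box('ebar',p[0],p[1],.09,.07,.085)
        if nm=='iso':
            box('housing',p[0],p[1],.09,.038,.050); box('rails',p[0],p[1],.09,.0525,.0605); box('ball',p[0],p[1],.12,.105,.14);box('lever',p[0],p[1],.12,.075,.105)
        if nm=='term':
            box('block',p[0],p[1],.09,.014,.026); box('stud',p[0],p[1],.09,.035,.09)
    # edges: ground flat
    m=ok&(abs(P[:,0]-.6)<.05)&(abs(P[:,1]+.02)<.3)&(abs(P[:,2])<.008); print('floor',np.median(P[m][:,2]),P[m][:,2].std())
E
```

```text
scene [[ 0.583   0.0061  0.02  ]
 [ 0.5764  0.2441  0.02  ]
 [ 0.591  -0.2292  0.02  ]]
scene ebase 582 [590.7   4.9] [91.8 88.7] 14.7 zmed 0.0298 mean [0.598  0.0072 0.0299]
scene ebar 173 [590.2   5.3] [87.7 15.9] 14.5 zmed 0.0763 mean [0.5921 0.006  0.0762]
scene housing 724 [594.1 235.8] [ 77.  121.2] 16.8 zmed 0.0451 mean [0.6048 0.23   0.0449]
scene rails 324 [594.2 235.8] [57.4 89.7] 17.4 zmed 0.0563 mean [0.5987 0.2342 0.0562]
scene ball 139 [583.1 279.2] [25.7 31.5] 4.2 zmed 0.1231 mean [0.585  0.2788 0.1213]
scene lever 96 [586.6 262.7] [22.5 28.2] 24.2 zmed 0.0939 mean [0.5898 0.2618 0.0927]
scene block 821 [ 590.3 -230.3] [91.6 91.4] 82.6 zmed 0.0196 mean [ 0.594  -0.2286  0.0195]
scene stud 48 [ 592.5 -229.2] [ 8.1 12. ] 30.1 zmed 0.059 mean [ 0.5928 -0.2286  0.0581]
floor -0.0003699469403019018 0.0020115957362736078
side [[ 0.5918  0.006   0.02  ]
 [ 0.5932  0.2335  0.02  ]
 [ 0.5833 -0.2216  0.02  ]]
side ebase 456 [586.7  10.6] [90.8 87.5] 16.4 zmed 0.0289 mean [0.5784 0.0298 0.0293]
side ebar 195 [587.2   8.1] [87.  19.2] 14.4 zmed 0.075 mean [0.586  0.01   0.0746]
side housing 1085 [591.1 238.9] [ 76.  121.5] 16.9 zmed 0.0445 mean [0.5836 0.2473 0.0445]
side rails 346 [591.7 236.9] [56.7 92.2] 17.3 zmed 0.0559 mean [0.5856 0.2383 0.0559]
side ball 191 [575.4 284.9] [27.9 25.9] 75.3 zmed 0.1229 mean [0.5737 0.288  0.1221]
side lever 17 [575.4 265.8] [ 7.3 17.4] 18.1 zmed 0.0889 mean [0.5736 0.265  0.0883]
side block 570 [ 587.2 -227.8] [93.6 90.9] 82.5 zmed 0.0186 mean [ 0.5854 -0.2226  0.0186]
side stud 50 [ 585.7 -222.4] [ 9.2 10.1] 24.2 zmed 0.0572 mean [ 0.5862 -0.2239  0.0565]
floor -0.001118100220035001 0.0018708477110596985
```

```bash
cat >> h.py <<'E'
def go(xyz,yaw=None):
    """print shift/turn (tool axes) from measured pose to target TCP xyz, tool x down, tool y at yaw deg"""
    T=toolT(); d=T[:3,:3].T@(np.array(xyz)-T[:3,3]); y=np.degrees(np.arctan2(T[1,1],T[0,1]))
    out=f"t {np.round(d,4)} cur {np.round(T[:3,3],4)} yaw {y:.2f} downerr {np.degrees(np.arccos(np.clip(-T[2,0],-1,1))):.2f}"
    if yaw is not None:
        dy=(yaw-y+90)%180-90
        w=yaw if abs(dy)<1e9 else yaw
        yy=np.radians(y+dy); X=np.array([0,0,-1.]);Y=np.array([np.cos(yy),np.sin(yy),0]);D=np.c_[X,Y,np.cross(X,Y)]
        out+=f" turn {np.round(R.from_matrix(T[:3,:3].T@D).as_rotvec(degrees=True),2)}"
    print(out)
E
python3 - <<'E'
from h import *
np.set_printoptions(precision=3,suppress=True,linewidth=200)
print(toolT())
H={}
for n in('scene','side'):
    c=cap(n)
    vv,uu=np.mgrid[0:400,0:640]; P=dep(c,np.c_[uu.ravel(),vv.ravel()]); ok=(c['depth'].ravel()>0)&(P[:,2]>-.02)
    for p in P[ok]:
        k=(int(np.floor(p[0]/.05)),int(np.floor(p[1]/.05))); H[k]=max(H.get(k,0),p[2])
print('    '+' '.join(f'{j*5:4d}' for j in range(-9,18)))
for i in range(0,20): print(f'{i*5:3d} '+' '.join(f"{H.get((i,j),-.01)*100:4.0f}" for j in range(-9,18)))
go((.56,.33,.25),107)
E
```

```text
[[-0.    -0.271 -0.962  0.183]
 [-0.    -0.962  0.271  0.65 ]
 [-1.     0.    -0.     0.226]
 [ 0.     0.     0.     1.   ]]
     -45  -40  -35  -30  -25  -20  -15  -10   -5    0    5   10   15   20   25   30   35   40   45   50   55   60   65   70   75   80   85
  0    0    1    1    0    0    1    3   28   28   28   28    3    0    0    0    0    0    0    1    0    0   -1   -1   -1   -1   -1   -1
  5    0    0    0    0    0    0    1   25   28   28   24    1    1    0    0    1    0    0    0    0    0   -1   -1   -1   -1   -1   -1
 10    0    0    0    0    0    0    0   23   26   26   23    0    0    0    1    0    0    0    0    0   34   33   -1   -1   -1   -1   -1
 15    0    0    1    0    0    0    0    0    0    0    0    0    0    0    0    1    1    0    0   34   34   34   23   17   -1   -1   -1
 20    0    4    4    4    3    0    1    0    0    0    0    1    1    0    0    0    0    0    0   17   34   67   24   17   -1   -1   -1
 25    0    4    1    4    4    4    1    0    0    0    1    1    1    1    1    0    0    0    1   17   17   17   17   17   -1   -1   -1
 3
[... 1345 characters left out ...]
 1    0    1    0    0    1   -1   -1   -1
 80    1    1    1    1    1    1    1    0    0    0    1    6    6    6    6    6    6    6    6    6    1    0    0    0   -1   -1   -1
 85    1    1    1    1    1    1    1    0    0    0    1    6    6    6    6    6    6    6    6    6    0    0   -1   -1   -1   -1   -1
 90    1    1    1    1    1    1    1    0    1    0    0    5    5    5    5    5    5    5    5    5    0    0   -1   -1   -1   -1   -1
 95    1    1    0    0    0    0    0    0    0    0    0    0    0    0    0    0   -1   -1   -1    0    0   -1   -1   -1   -1   -1   -1
t [-0.024  0.205 -0.449] cur [0.183 0.65  0.227] yaw -105.75 downerr 0.01 turn [-32.75   0.    -0.01]
```

```bash
python3 -c "
from h import *
go((.5605,.3425,.25),-163)"
```

```text
t [-0.0235  0.1932 -0.4465] cur [0.1832 0.6496 0.2265] yaw -105.75 downerr 0.01 turn [ 5.725e+01 -0.000e+00 -1.000e-02]
```

```bash
python3 -m creep '[{"tx":-0.01,"tz":-0.04,"ty":0.017,"ax":7,"fingers":0},{"tx":-0.02,"tz":-0.08,"ty":0.034,"ax":14,"fingers":0},{"tx":-0.023,"tz":-0.12,"ty":0.051,"ax":21,"fingers":0},{"tx":-0.023,"tz":-0.16,"ty":0.068,"ax":28,"fingers":0},{"tx":-0.023,"tz":-0.20,"ty":0.086,"ax":35,"fingers":0}]' 20; python3 -c "
from h import *
go((.5605,.3425,.25),-163)"
```

```text
t [-0.0235  0.1932 -0.4465] cur [0.1832 0.6496 0.2265] yaw -105.75 downerr 0.01 turn [ 5.725e+01 -0.000e+00 -1.000e-02]invalid input
```

```bash
python3 -m creep '[{"tx":-0.01,"fingers":0.0}]' 20; python3 -m creep '[{"tx":-0.01,"ax":0.0,"ay":0.0,"az":0.0,"ty":0.0,"tz":0.0,"fingers":0.0}]' 20.0
```

```text
time_s: 0.55
tcp_pos: [0.183, 0.6489, 0.2354]
eef_rot: [95.8, 89.8, -100.0]
contact_force: [-0.4, 0.7, -0.4]
gripper_width: 0.0835invalid input
```

```bash
python3 -m creep '[{"tx":-0.005,"fingers":0},{"tx":-0.01,"tz":-0.03}]' ; python3 -m creep '[{"tz":-0.02,"ax":5}]'
```

```text
invalid input
invalid input
```

```bash
python3 -m creep '[{"tz":-0.02}]'; python3 -m creep '[{"tz":-0.02,"ax":5.0}]' 20;  python3 -m creep '[{"ax":5}]' 20; pwd; python3 -c "
from plant import r
print(r.get_state()['time_s'])"
```

```text
.
0.55invalid input
invalid input
invalid input
```

```bash
python3 -m creep '[{"tx":-0.01,"fingers":0.0}]' 20
```

```text
invalid input
```

```bash
python3 -m creep '[{"tz":-0.02,"fingers":0.0}]' 20
```

```text
invalid input
```

```bash
python3 -m creep '[{"ax":5.0,"tz":-0.02,"fingers":0.0}]' 20
```

```text
invalid input
```

```bash
python3 -m creep '[{"tz":-0.02}]'
```

```text
invalid input
```

```bash
python3 -m creep; echo rc $?; python3 -m creep '[{"tx":-0.01,"ty":0.0,"tz":-0.02,"ax":0.0,"ay":0.0,"az":0.0,"fingers":0.05}]' 20; echo rc $?; python3 -m creep '[{"tx":-0.01,"fingers":0.0}]' 20 ; echo rc $?
```

```text
rc 1
time_s: 0.65
tcp_pos: [0.2013, 0.6447, 0.2473]
eef_rot: [85.4, 90.0, -110.2]
contact_force: [0.9, 0.3, 0.5]
gripper_width: 0.0774
rc 0
rc 1invalid input
invalid input
```

```bash
python3 -m creep '[{"tx":0,"ty":0.017,"tz":-0.04,"ax":7,"ay":0,"az":0,"fingers":0.01},{"tx":0,"ty":0.034,"tz":-0.08,"ax":14,"ay":0,"az":0,"fingers":0.01}]' 20; echo rc $?
```

```text
time_s: 0.85
tcp_pos: [0.2713, 0.5896, 0.2478]
eef_rot: [-82.8, 89.9, 67.3]
contact_force: [1.1, 0.3, 0.1]
gripper_width: 0.0613
rc 0
```

```bash
python3 -m creep '[{"tz":-0.01,"fingers":0.01}]' 20; echo rc $?
```

```text
rc 1invalid input
```

```bash
python3 -m creep '[{"tz":-0.01,"fingers":0.01}]' ; echo rc $?
```

```text
rc 1invalid input
```

```bash
python3 -m creep '[{"tz":-0.01}]' 20; echo rc $?; python3 -m creep '[{"tz":-0.01,"ty":0.0}]'; echo rc $?
```

```text
rc 1
rc 1invalid input
invalid input
```

```bash
python3 -c "
from h import *
go((.5605,.3425,.25),-163)"
```

```text
t [-0.0024  0.0698 -0.3739] cur [0.2713 0.5896 0.2478] yaw -119.93 downerr 0.08 turn [4.307e+01 4.000e-02 7.000e-02]
```

```bash
python3 -m creep '[{"tx":-0.003,"ty":0.01,"tz":-0.045,"ax":7,"ay":0,"az":0,"fingers":0},{"tx":-0.003,"ty":0.02,"tz":-0.09,"ax":14,"ay":0,"az":0,"fingers":0},{"tx":-0.003,"ty":0.03,"tz":-0.135,"ax":21,"ay":0,"az":0,"fingers":0},{"tx":-0.003,"ty":0.04,"tz":-0.18,"ax":28,"ay":0,"az":0,"fingers":0},{"tx":-0.003,"ty":0.05,"tz":-0.22,"ax":35,"ay":0,"az":0,"fingers":0}]' 20;  python3 -c "
from h import *
go((.5605,.3425,.25),-163)"
```

```text
time_s: 1.35
tcp_pos: [0.4385, 0.4354, 0.251]
eef_rot: [-67.4, 89.9, 47.6]
contact_force: [0.8, 0.1, 0.1]
gripper_width: 0.0213
t [ 0.001  -0.0715 -0.1357] cur [0.4385 0.4354 0.251 ] yaw -155.06 downerr 0.09 turn [7.94 0.04 0.08]
```

```bash
python3 -m creep '[{"tx":0,"ty":-0.018,"tz":-0.034,"ax":4,"ay":0,"az":0,"fingers":0},{"tx":0,"ty":-0.036,"tz":-0.068,"ax":8,"ay":0,"az":0,"fingers":0},{"tx":0,"ty":-0.054,"tz":-0.102,"ax":8,"ay":0,"az":0,"fingers":0},{"tx":0,"ty":-0.0715,"tz":-0.136,"ax":8,"ay":0,"az":0,"fingers":0},{"tx":0,"ty":-0.0715,"tz":-0.136,"ax":8,"ay":0,"az":0,"fingers":0}]' 20;  python3 - <<'E'
from h import *
go((.5605,.3425,.11),-163)
c=cap('wrist'); cv2.imwrite('pics/w2.png',c['pixels'])
E
```

```text
time_s: 1.85
tcp_pos: [0.5625, 0.3413, 0.2502]
eef_rot: [-133.1, 89.9, -26.1]
contact_force: [-0.0, -0.4, -0.9]
gripper_width: 0.0001
t [0.1402 0.0017 0.0018] cur [0.5625 0.3413 0.2502] yaw -162.98 downerr 0.06 turn [ 0.02 -0.04  0.04]
```

View pics/w2.png

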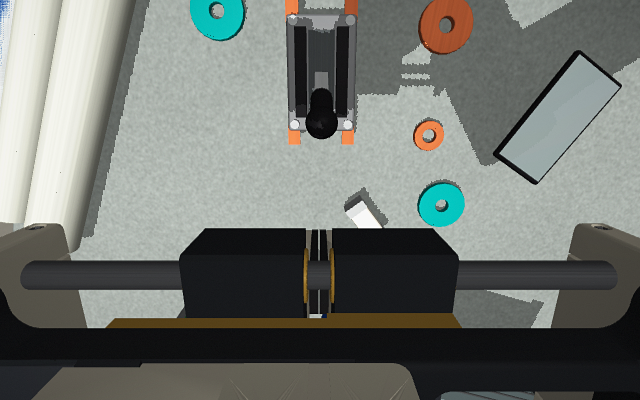

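```bash
python3 -m creep '[{"tx":0.04,"ty":0,"tz":0,"ax":0,"ay":0,"az":0,"fingers":0},{"tx":0.08,"ty":0,"tz":0,"ax":0,"ay":0,"az":0,"fingers":0},{"tx":0.12,"ty":0,"tz":0,"ax":0,"ay":0,"az":0,"fingers":0},{"tx":0.15,"ty":0,"tz":0,"ax":0,"ay":0,"az":0,"fingers":0},{"tx":0.15,"ty":0,"tz":-0.01,"ax":0,"ay":0,"az":0,"fingers":0}]' 20; python3 -m creep '[{"tx":0,"ty":0,"tz":-0.01,"ax":0,"ay":0,"az":0,"fingers":0},{"tx":0,"ty":0,"tz":-0.02,"ax":0,"ay":0,"az":0,"fingers":0},{"tx":0,"ty":0,"tz":-0.03,"ax":0,"ay":0,"az":0,"fingers":0},{"tx":0,"ty":0,"tz":-0.04,"ax":0,"ay":0,"az":0,"fingers":0},{"tx":0,"ty":0,"tz":-0.05,"ax":0,"ay":0,"az":0,"fingers":0}]' 20
```

```text
time_s: 2.4
tcp_pos: [0.5595, 0.3342, 0.0956]
eef_rot: [112.1, 89.6, -140.6]
contact_force: [-1.5, -0.5, -0.8]
gripper_width: 0.0004
time_s: 2.9
tcp_pos: [0.5778, 0.2874, 0.1014]
eef_rot: [-61.6, 89.8, 45.7]
contact_force: [-1.3, 1.4, 1.3]
gripper_width: 0.0004
```

```bash
python3 -m creep '[{"tx":0,"ty":0,"tz":-0.01,"ax":0,"ay":0,"az":0,"fingers":0},{"tx":0,"ty":0,"tz":-0.02,"ax":0,"ay":0,"az":0,"fingers":0},{"tx":0,"ty":0,"tz":-0.03,"ax":0,"ay":0,"az":0,"fingers":0},{"tx":0,"ty":0,"tz":-0.04,"ax":0,"ay":0,"az":0,"fingers":0},{"tx":0,"ty":0,"tz":-0.05,"ax":0,"ay":0,"az":0,"fingers":0}]' 20; python3 - <<'E'
from h import *
go((.5605,.3425,.2),-163)
c=cap('wrist'); cv2.imwrite('pics/w3.png',c['pixels'])
c=cap('scene'); cv2.imwrite('pics/s3.png',c['pixels'])
E
```

```text
time_s: 3.4
tcp_pos: [0.5918, 0.2386, 0.0993]
eef_rot: [119.1, 90.0, -133.6]
contact_force: [0.4, 0.1, -0.2]
gripper_width: 0.0003
t [-0.1008 -0.0008  0.1085] cur [0.5918 0.2386 0.0993] yaw -162.75 downerr 0.04 turn [ 0.25 -0.02 -0.04]
```

View pics/w3.png

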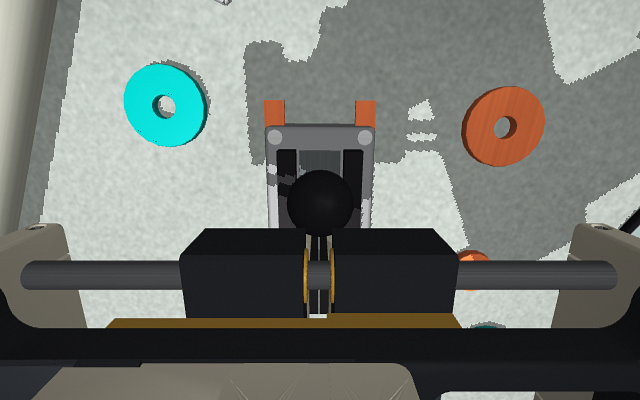

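```bash
python3 -m creep '[{"tx":-0.04,"ty":0,"tz":0,"ax":0,"ay":0,"az":0,"fingers":0},{"tx":-0.08,"ty":0,"tz":0,"ax":0,"ay":0,"az":0,"fingers":0},{"tx":-0.08,"ty":0,"tz":0,"ax":0,"ay":0,"az":0,"fingers":0}]' 20; python3 - <<'E'
from h import *
go((.6488,-.0189,.18),-165.5); print(r.get_state()['joints'])
for n in('scene','side'):
    c=cap(n); cv2.imwrite(f'pics/{n}4.png',c['pixels'])
E
```

```text
time_s: 3.8
tcp_pos: [0.5947, 0.2413, 0.1858]
eef_rot: [-80.2, 89.5, 27.1]
contact_force: [0.6, -0.1, -0.6]
gripper_width: 0.0004
t [ 0.0051  0.0259 -0.2645] cur [0.5947 0.2413 0.1858] yaw -162.68 downerr 0.55 turn [2.82 0.11 0.54]
[ 39.54021551  18.69364936  -7.58036233   0.13186429 -63.19239124
 -22.28269648]
```

View pics/scene4.png

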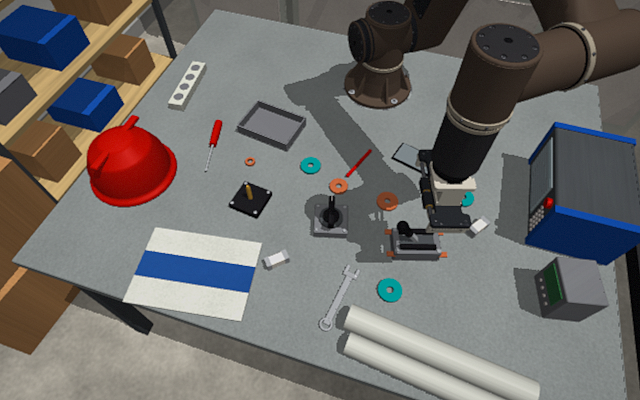

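View pics/side4.png

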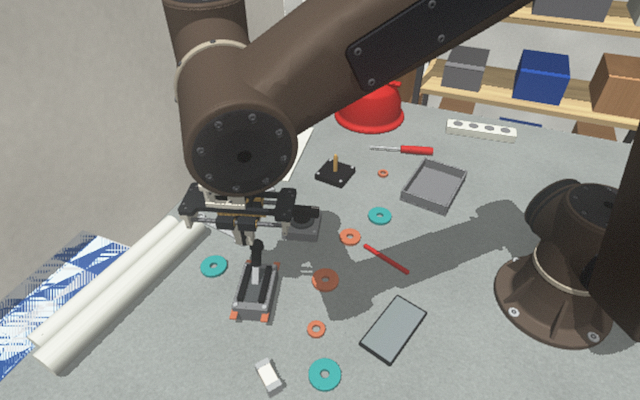

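```bash
python3 -m creep '[{"tx":0,"ty":0.005,"tz":-0.045,"ax":0,"ay":0,"az":0,"fingers":0},{"tx":0,"ty":0.01,"tz":-0.09,"ax":-2.8,"ay":0,"az":0,"fingers":0},{"tx":0,"ty":0.015,"tz":-0.135,"ax":2.8,"ay":0,"az":0,"fingers":0},{"tx":0,"ty":0.02,"tz":-0.18,"ax":2.8,"ay":0,"az":0,"fingers":0},{"tx":0,"ty":0.025,"tz":-0.22,"ax":2.8,"ay":0,"az":0,"fingers":0}]' 20; python3 - <<'E'
from h import *
go((.6488,-.0189,.18),-165.5)
E
```

```text
time_s: 4.4
tcp_pos: [0.6325, 0.0202, 0.178]
eef_rot: [89.6, 89.9, -166.0]
contact_force: [0.9, 0.5, 0.2]
gripper_width: 0.0005
t [-0.002  -0.0061 -0.0419] cur [0.6325 0.0202 0.178 ] yaw -165.56 downerr 0.14 turn [-0.06  0.   -0.14]
```

```bash
python3 -m creep '[{"tx":0,"ty":-0.006,"tz":-0.04,"ax":0,"ay":0,"az":0,"fingers":0},{"tx":0,"ty":-0.006,"tz":-0.042,"ax":0,"ay":0,"az":0,"fingers":0},{"tx":0,"ty":-0.006,"tz":-0.042,"ax":0,"ay":0,"az":0,"fingers":0}]' 20; python3 - <<'E'
from h import *
go((.6488,-.0189,.055),-165.5)
c=cap('wrist'); cv2.imwrite('pics/w5.png',c['pixels']); print(dep(c,[[320,160]]), np.round(proj(c,[[.5885,.0068,.077],[.631,.0178,.077],[.6488,-.0189,.055]])))
E
```

```text
time_s: 4.7
tcp_pos: [0.6488, -0.0183, 0.1778]
eef_rot: [84.9, 89.8, -170.8]
contact_force: [-0.1, 0.6, -0.4]
gripper_width: 0.0002
t [ 0.1228 -0.0002 -0.0007] cur [ 0.6488 -0.0183  0.1778] yaw -165.68 downerr 0.16 turn [-0.18  0.01 -0.16]
[[ 6.50684656e-01 -3.72411890e-02 -3.31615600e-04]] [[375. 238.]
 [327. 238.]
 [317. 189.]]
```

View pics/w5.png

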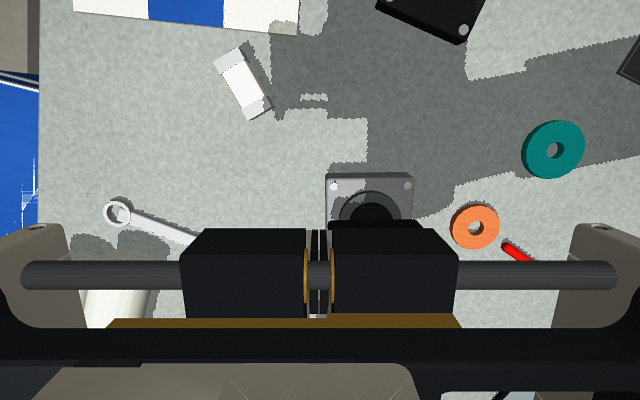

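```bash
python3 -m creep '[{"tx":0.04,"ty":0,"tz":0,"ax":0,"ay":0,"az":0,"fingers":0},{"tx":0.08,"ty":0,"tz":0,"ax":0,"ay":0,"az":0,"fingers":0},{"tx":0.11,"ty":0,"tz":0,"ax":0,"ay":0,"az":0,"fingers":0},{"tx":0.122,"ty":0,"tz":0,"ax":0,"ay":0,"az":0,"fingers":0},{"tx":0.122,"ty":0,"tz":0,"ax":0,"ay":0,"az":0,"fingers":0}]' 20; python3 -m creep '[{"tx":0,"ty":0,"tz":0.006,"ax":0,"ay":0,"az":0,"fingers":0},{"tx":0,"ty":0,"tz":0.012,"ax":0,"ay":0,"az":0,"fingers":0},{"tx":0,"ty":0,"tz":0.018,"ax":0,"ay":0,"az":0,"fingers":0},{"tx":0,"ty":0,"tz":0.024,"ax":0,"ay":0,"az":0,"fingers":0},{"tx":0,"ty":0,"tz":0.03,"ax":0,"ay":0,"az":0,"fingers":0}]' 20
```

```text
time_s: 5.25
tcp_pos: [0.6481, -0.0162, 0.0557]
eef_rot: [89.3, 89.8, -166.1]
contact_force: [0.5, -0.2, -0.2]
gripper_width: 0.0002
time_s: 5.75
tcp_pos: [0.6432, 0.0126, 0.059]
eef_rot: [-101.2, 89.8, 3.3]
contact_force: [2.6, -2.6, 1.8]
gripper_width: 0.0003
```

```bash
python3 -m creep '[{"tx":0,"ty":0,"tz":0.005,"ax":0,"ay":0,"az":0,"fingers":0},{"tx":0,"ty":0,"tz":0.009,"ax":0,"ay":0,"az":0,"fingers":0},{"tx":0,"ty":0,"tz":0.013,"ax":0,"ay":0,"az":0,"fingers":0},{"tx":0,"ty":0,"tz":0.016,"ax":0,"ay":0,"az":0,"fingers":0},{"tx":0,"ty":0,"tz":0.016,"ax":0,"ay":0,"az":0,"fingers":0}]' 20; python3 - <<'E'
from h import *
c=cap('scene'); cv2.imwrite('pics/s6.png',cv2.resize(c['pixels'][130:300,250:480],None,fx=3,fy=3))
go((.6488,-.0189,.18),-165.5)
E
```

```text
time_s: 6.25
tcp_pos: [0.6374, 0.0279, 0.0572]
eef_rot: [76.1, 89.9, -179.4]
contact_force: [0.3, -0.5, -0.3]
gripper_width: 0.0005
t [-0.1228  0.0009 -0.048 ] cur [0.6376 0.0278 0.0572] yaw -165.53 downerr 0.04 turn [-0.03  0.01 -0.04]
```

View pics/s6.png

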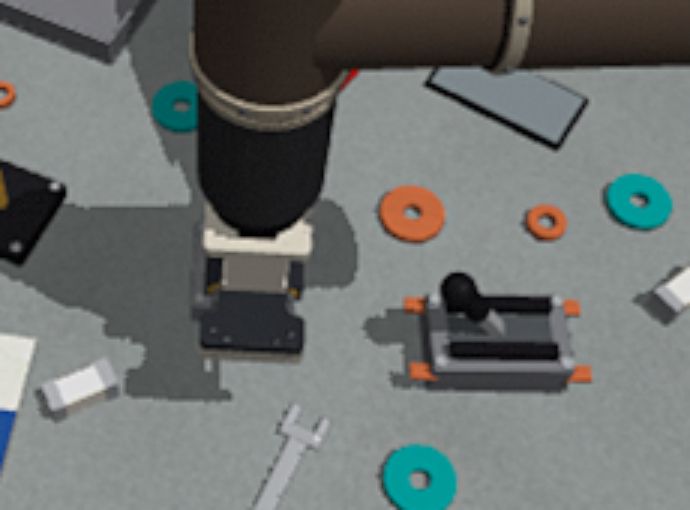

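```bash
python3 -m creep '[{"tx":-0.04,"ty":0,"tz":0,"ax":0,"ay":0,"az":0,"fingers":0},{"tx":-0.08,"ty":0,"tz":0,"ax":0,"ay":0,"az":0,"fingers":0},{"tx":-0.12,"ty":0,"tz":0,"ax":0,"ay":0,"az":0,"fingers":0},{"tx":-0.16,"ty":0,"tz":0,"ax":0,"ay":0,"az":0,"fingers":0},{"tx":-0.16,"ty":0,"tz":0,"ax":0,"ay":0,"az":0,"fingers":0}]' 20; python3 - <<'E'
from h import *
go((.471,.14,.22),-165.5)
c=cap('side'); cv2.imwrite('pics/side7.png',cv2.resize(c['pixels'][140:400,200:460],None,fx=2.2,fy=2.2))
c=cap('scene');print(plane(c,[[370,152],[347,176]],.005))
E
```

```text
time_s: 6.8
tcp_pos: [0.6409, 0.0277, 0.2243]
eef_rot: [-95.2, 89.4, 9.3]
contact_force: [0.8, -0.3, -1.0]
gripper_width: 0.0006
t [0.0028 0.1365 0.1512] cur [0.6409 0.0277 0.2243] yaw -165.51 downerr 0.58 turn [-0.01 -0.05  0.58]
[[0.30989423 0.05005033 0.005     ]
 [0.4211275  0.00719682 0.005     ]]
```

View pics/side7.png

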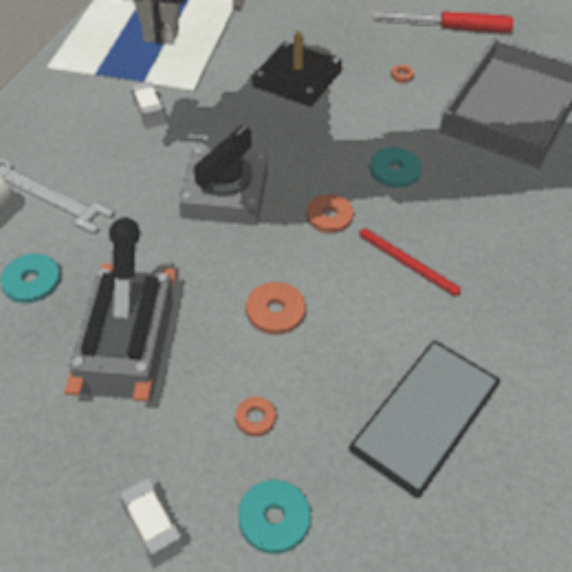

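```bash
python3 -m creep '[{"tx":0,"ty":0.035,"tz":0.04,"ax":0,"ay":0,"az":0,"fingers":0.08},{"tx":0,"ty":0.07,"tz":0.08,"ax":0,"ay":0,"az":0,"fingers":0.08},{"tx":0,"ty":0.105,"tz":0.12,"ax":0,"ay":0,"az":0,"fingers":0.08},{"tx":0,"ty":0.136,"tz":0.15,"ax":0,"ay":0,"az":0,"fingers":0.08},{"tx":0,"ty":0.136,"tz":0.15,"ax":0,"ay":0,"az":0,"fingers":0.08}]' 20; python3 - <<'E'
from h import *
c=cap('wrist'); cv2.imwrite('pics/w8.png',c['pixels'])
for o in copper(c,100): print(np.round(o[0],1),np.round(o[1],4),round(o[2],1))
go((.471,.14,.0),None)
E
```

```text
time_s: 7.4
tcp_pos: [0.4644, 0.1401, 0.2166]
eef_rot: [75.1, 89.9, 179.8]
contact_force: [0.4, 0.1, 0.7]
gripper_width: 0.0349
[312.4 255.9] [0.4421 0.2535] 33.7
[154.7 170.4] [0.6524 0.1883] 23.6
[212.  168.2] [0.5855 0.1697] 27.3
[313.3 168.8] [0.4702 0.1382] 62.0
[354.   40.1] [ 0.4627 -0.0077] 53.2
t [ 0.2169 -0.0051 -0.0011] cur [0.4661 0.1398 0.2169] yaw -165.34 downerr 0.07
```

View pics/w8.png

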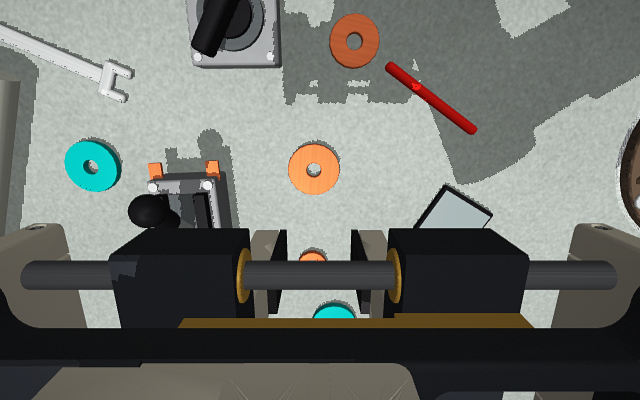

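```bash
python3 -m creep '[{"tx":0.03,"ty":-0.004,"tz":-0.003,"ax":0,"ay":0,"az":0,"fingers":0.08},{"tx":0.06,"ty":-0.004,"tz":-0.003,"ax":0,"ay":0,"az":0,"fingers":0.08},{"tx":0.09,"ty":-0.004,"tz":-0.003,"ax":0,"ay":0,"az":0,"fingers":0.08},{"tx":0.12,"ty":-0.004,"tz":-0.003,"ax":0,"ay":0,"az":0,"fingers":0.08},{"tx":0.12,"ty":-0.004,"tz":-0.003,"ax":0,"ay":0,"az":0,"fingers":0.08}]' 20; python3 - <<'E'
from h import *
c=cap('wrist'); cv2.imwrite('pics/w9.png',c['pixels'])
for o in copper(c,100): print(np.round(o[0],1),np.round(o[1],4),round(o[2],1))
go((.4702,.1382,.004),None);print(r.get_state()['gripper_width'])
E
```

```text
time_s: 7.95
tcp_pos: [0.4711, 0.1345, 0.0931]
eef_rot: [109.1, 89.5, -146.6]
contact_force: [0.3, -0.3, 1.2]
gripper_width: 0.0773
[ 77.6 214.2] [0.6563 0.1928] 27.5
[164.4 210.4] [0.588  0.1733] 28.2
[317.  205.9] [0.4697 0.138 ] 62.5
[378.6  24.7] [ 0.4625 -0.0075] 53.0
t [0.0915 0.001  0.0036] cur [0.4725 0.1353 0.0955] yaw -165.60 downerr 0.34
0.07839138556143893
```

View pics/w9.png

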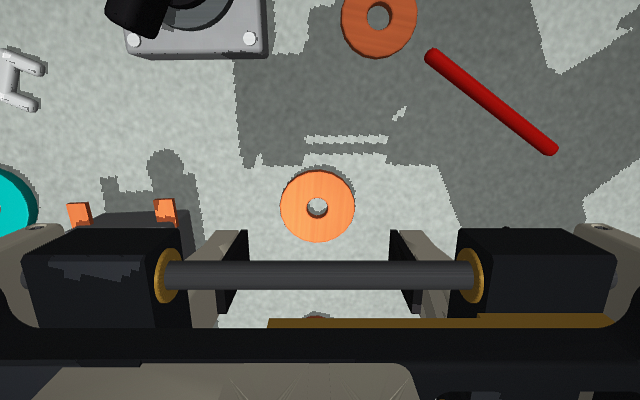

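```bash
python3 -m creep '[{"tx":0.03,"ty":0.001,"tz":0.0035,"ax":0,"ay":0,"az":0,"fingers":0.08},{"tx":0.06,"ty":0.001,"tz":0.0035,"ax":0,"ay":0,"az":0,"fingers":0.08},{"tx":0.08,"ty":0.001,"tz":0.0035,"ax":0,"ay":0,"az":0,"fingers":0.08},{"tx":0.09,"ty":0.001,"tz":0.0035,"ax":0,"ay":0,"az":0,"fingers":0.08},{"tx":0.09,"ty":0.001,"tz":0.0035,"ax":0,"ay":0,"az":0,"fingers":0.08}]' 20; python3 - <<'E'
from h import *
go((.4702,.1382,.004),None)
E
```

```text
time_s: 8.5
tcp_pos: [0.4719, 0.1399, 0.0074]
eef_rot: [123.2, 89.9, -132.3]
contact_force: [0.0, -0.4, -0.3]
gripper_width: 0.0801
t [ 0.0034  0.002  -0.0012] cur [0.4719 0.1399 0.0074] yaw -165.55 downerr 0.07
```

```bash
python3 -m creep '[{"tx":0.003,"ty":0.001,"tz":-0.001,"ax":0,"ay":0,"az":0,"fingers":0.05},{"tx":0.003,"ty":0.001,"tz":-0.001,"ax":0,"ay":0,"az":0,"fingers":0.05},{"tx":0.003,"ty":0.001,"tz":-0.001,"ax":0,"ay":0,"az":0,"fingers":0.05},{"tx":0.003,"ty":0.001,"tz":-0.001,"ax":0,"ay":0,"az":0,"fingers":0.05},{"tx":0.003,"ty":0.001,"tz":-0.001,"ax":0,"ay":0,"az":0,"fingers":0.05}]' 25; python3 -m creep '[{"tx":-0.02,"ty":0,"tz":0,"ax":0,"ay":0,"az":0,"fingers":0.05},{"tx":-0.06,"ty":0,"tz":0,"ax":0,"ay":0,"az":0,"fingers":0.05},{"tx":-0.10,"ty":0,"tz":0,"ax":0,"ay":0,"az":0,"fingers":0.05},{"tx":-0.14,"ty":0,"tz":0,"ax":0,"ay":0,"az":0,"fingers":0.05},{"tx":-0.14,"ty":0,"tz":0,"ax":0,"ay":0,"az":0,"fingers":0.05}]' 25; python3 - <<'E'
from h import *
c=cap('wrist'); cv2.imwrite('pics/w10.png',c['pixels'])
go((.589,-.2268,.15),-165.5);
print(r.get_state()['joints'])
E
```

```text
time_s: 9.0
tcp_pos: [0.4712, 0.1391, 0.0054]
eef_rot: [-72.9, 89.9, 31.6]
contact_force: [-1.7, 0.3, 6.5]
gripper_width: 0.0602
time_s: 9.5
tcp_pos: [0.4737, 0.1406, 0.1501]
eef_rot: [-72.7, 89.4, 31.8]
contact_force: [0.7, 0.9, -3.1]
gripper_width: 0.0599
t [-0.0035 -0.0216 -0.3843] cur [0.4721 0.1399 0.1473] yaw -165.53 downerr 0.35 turn [-0.03  0.14  0.32]
[ 3.94359217e+01  7.12651909e+00 -2.85616949e+01  8.19882531e-03
 -5.39605883e+01 -2.49732648e+01]
```

View pics/w10.png

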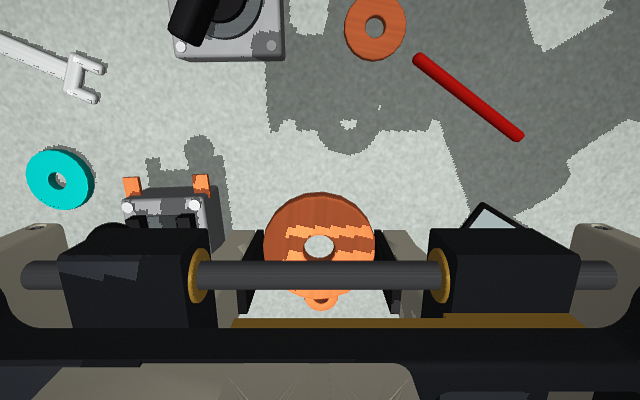

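```bash
python3 -m creep '[{"tx":-0.01,"ty":-0.003,"tz":-0.04,"ax":0,"ay":0,"az":0,"fingers":0.05},{"tx":-0.01,"ty":-0.006,"tz":-0.085,"ax":0,"ay":0,"az":0,"fingers":0.05},{"tx":-0.01,"ty":-0.01,"tz":-0.13,"ax":0,"ay":0,"az":0,"fingers":0.05},{"tx":-0.01,"ty":-0.013,"tz":-0.175,"ax":0,"ay":0,"az":0,"fingers":0.05},{"tx":-0.01,"ty":-0.016,"tz":-0.22,"ax":0,"ay":0,"az":0,"fingers":0.05}]' 25; python3 -m creep '[{"tx":0,"ty":-0.002,"tz":-0.04,"ax":0,"ay":0,"az":0,"fingers":0.05},{"tx":0,"ty":-0.004,"tz":-0.07,"ax":0,"ay":0,"az":0,"fingers":0.05},{"tx":0,"ty":-0.005,"tz":-0.09,"ax":0,"ay":0,"az":0,"fingers":0.05},{"tx":0,"ty":-0.006,"tz":-0.1,"ax":0,"ay":0,"az":0,"fingers":0.05},{"tx":0,"ty":-0.006,"tz":-0.1,"ax":0,"ay":0,"az":0,"fingers":0.05}]' 25;  python3 - <<'E'
from h import *
go((.589,-.2268,.15),-165.5);
c=cap('wrist'); cv2.imwrite('pics/w11.png',c['pixels']); print(proj(c,[[.589,-.2268,.077],[.589,-.2268,.02]]))
E
```

```text
time_s: 10.05
tcp_pos: [0.5405, -0.0719, 0.153]
eef_rot: [73.2, 89.9, 177.7]
contact_force: [0.7, 1.0, -2.5]
gripper_width: 0.0601
time_s: 10.55
tcp_pos: [0.5714, -0.1664, 0.1528]
eef_rot: [70.3, 89.9, 174.7]
contact_force: [-0.4, 0.0, -2.6]
gripper_width: 0.0599
t [ 0.0028 -0.0021 -0.0629] cur [ 0.5714 -0.1664  0.1528] yaw -165.65 downerr 0.15 turn [-0.15  0.05 -0.14]
[[314.34797262 122.8067084 ]
 [315.0357665  119.85408808]]
```

View pics/w11.png

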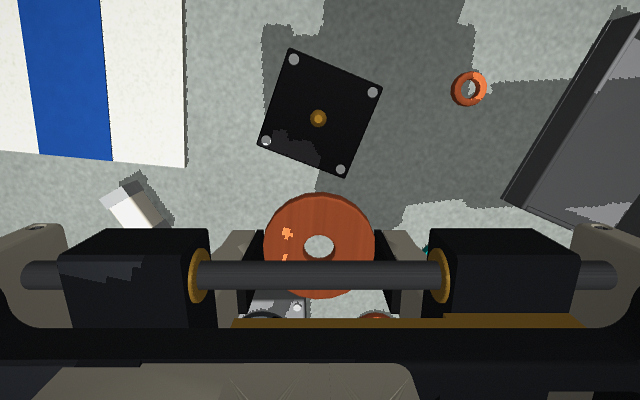

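```bash
python3 - <<'E'
from h import *
c=cv2.imread('pics/w11.png'); a=cv2.resize(c[180:300,255:385],None,fx=5,fy=5,interpolation=cv2.INTER_CUBIC); cv2.imwrite('pics/z11.png',a)
b=cv2.resize(c[90:150,280:360],None,fx=6,fy=6,interpolation=cv2.INTER_CUBIC); cv2.imwrite('pics/z11b.png',b)
E
```

```text
(no output)
```

View pics/z11.png

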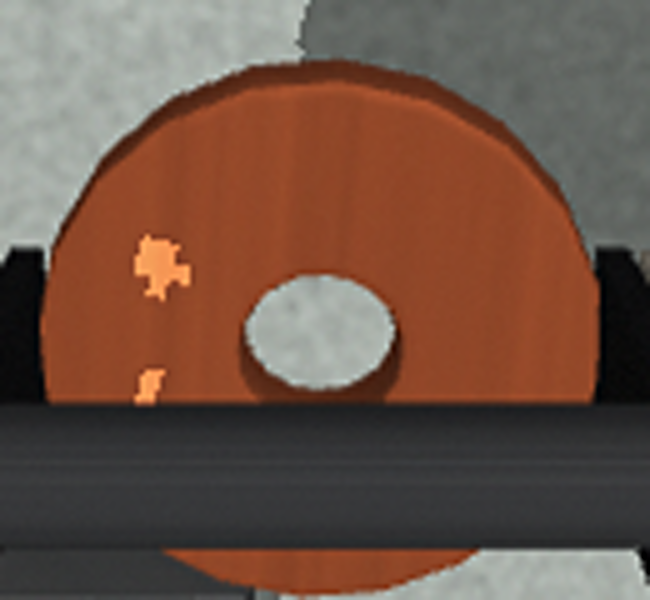

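View pics/z11b.png

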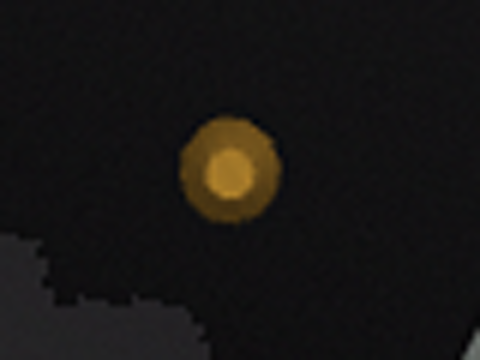

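```bash
cat >> h.py <<'E'
def toolplane(c,uv,h):
    """pixel -> tool coords at tool x=-h"""
    T=c['T_tool_cam']; uv=np.atleast_2d(uv).astype(float)
    d=np.c_[(uv[:,0]-c['cx'])/c['fx'],(uv[:,1]-c['cy'])/c['fy'],np.ones(len(uv))]@T[:3,:3].T; o=T[:3,3]
    return o+d*((-h-o[0])/d[:,0])[:,None]
E
python3 - <<'E'
from h import *
go((.589,-.2268,.15),-165.5)
c=cap('wrist')
for h in (.0,.004,.006,.008,.010):
    p=toolplane(c,[[319,196.6],[319,299],[263.4,245],[375,245]],h); print(h, np.round((p[0]+p[1])/2,4), np.round((p[2]+p[3])/2,4),p[1,2]-p[0,2],p[3,1]-p[2,1])
P=plane(c,[[318.3,119.0]],.077); print(P)
print('stud in tool',toolT()[:3,:3].T@(P[0]-toolT()[:3,3]))
E
```

```text
t [ 0.0031 -0.002  -0.0637] cur [ 0.5712 -0.1656  0.1531] yaw -165.61 downerr 0.13 turn [-0.11  0.05 -0.12]
0.0 [0.     0.0011 0.0028] [ 0.      0.0012 -0.0004] 0.062151059877937696 0.061807679349451944
0.004 [-0.004   0.0011  0.0009] [-0.004   0.0012 -0.0023] 0.060583846608435396 0.060249124830448655
0.006 [-0.006   0.0011 -0.0001] [-0.006   0.0012 -0.0032] 0.05980023997368425 0.059469847570947
0.008 [-0.008   0.0011 -0.0011] [-0.008   0.0012 -0.0041] 0.05901663333893311 0.05869057031144535
0.01 [-0.01    0.0011 -0.002 ] [-0.01    0.0012 -0.005 ] 0.058233026704181956 0.05791129305194371
[[ 0.58680314 -0.22930044  0.077     ]]
stud in tool [ 0.07645885  0.00087776 -0.06614115]
```

```bash
python3 -m creep '[{"tx":0,"ty":0,"tz":-0.03,"ax":0,"ay":0,"az":0,"fingers":0.05},{"tx":0,"ty":0,"tz":-0.06,"ax":0,"ay":0,"az":0,"fingers":0.05},{"tx":0.03,"ty":0,"tz":-0.0675,"ax":0,"ay":0,"az":0,"fingers":0.05},{"tx":0.058,"ty":0,"tz":-0.0675,"ax":0,"ay":0,"az":0,"fingers":0.05},{"tx":0.058,"ty":0,"tz":-0.0675,"ax":0,"ay":0,"az":0,"fingers":0.05}]' 25;  python3 - <<'E'
from h import *
go((.5868,-.2293,.09),-165.5);
c=cap('wrist'); cv2.imwrite('pics/z12.png',cv2.resize(c['pixels'][180:300,255:385],None,fx=5,fy=5,interpolation=cv2.INTER_CUBIC))
E
```

```text
time_s: 11.15
tcp_pos: [0.5857, -0.2294, 0.0924]
eef_rot: [61.4, 89.6, 165.9]
contact_force: [-1.4, -0.3, -3.7]
gripper_width: 0.0601
t [ 0.0024 -0.0011 -0.0002] cur [ 0.5857 -0.2294  0.0924] yaw -165.56 downerr 0.44 turn [-0.06  0.21 -0.39]
```

View pics/z12.png

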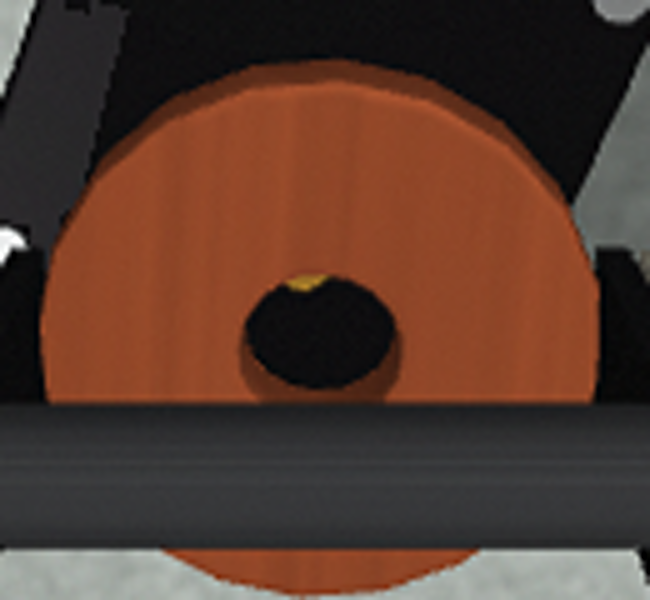

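```bash
python3 - <<'E'
from h import *
c=cap('wrist'); T=toolT()
P=plane(c,[[316.6,238.0]],.077)[0]; q=T[:3,:3].T@(P-T[:3,3]); print('tip edge tool',q,'centre z',q[2]-.0032)
h=.0045;p=toolplane(c,[[319,196.6],[319,299],[263.4,245],[375,245]],h);print((p[0]+p[1])/2,(p[2]+p[3])/2)
E
```

```text
tip edge tool [0.01977024 0.00108189 0.00387152] centre z 0.0006715245480759155
[-0.0045      0.00111164  0.00062134] [-0.0045      0.00121198 -0.00248936]
```

```bash
python3 -m creep '[{"tx":0,"ty":-0.0013,"tz":0,"ax":0,"ay":0,"az":0,"fingers":0.05},{"tx":0.007,"ty":-0.0013,"tz":0,"ax":0,"ay":0,"az":0,"fingers":0.05},{"tx":0.014,"ty":-0.0013,"tz":0,"ax":0,"ay":0,"az":0,"fingers":0.05},{"tx":0.021,"ty":-0.0013,"tz":0,"ax":0,"ay":0,"az":0,"fingers":0.05},{"tx":0.028,"ty":-0.0013,"tz":0,"ax":0,"ay":0,"az":0,"fingers":0.05}]' 25;  python3 - <<'E'
from h import *
c=cap('wrist'); cv2.imwrite('pics/z13.png',cv2.resize(c['pixels'][180:300,255:385],None,fx=5,fy=5,interpolation=cv2.INTER_CUBIC))
go((.5868,-.2293,.025),-165.5);
E
```

```text
time_s: 11.75
tcp_pos: [0.59, -0.2305, 0.0679]
eef_rot: [49.2, 90.0, 153.7]
contact_force: [0.2, -0.2, -2.6]
gripper_width: 0.06
t [0.0416 0.002  0.0016] cur [ 0.5892 -0.2303  0.0666] yaw -165.56 downerr 0.12 turn [-0.06  0.06 -0.1 ]
```

View pics/z13.png

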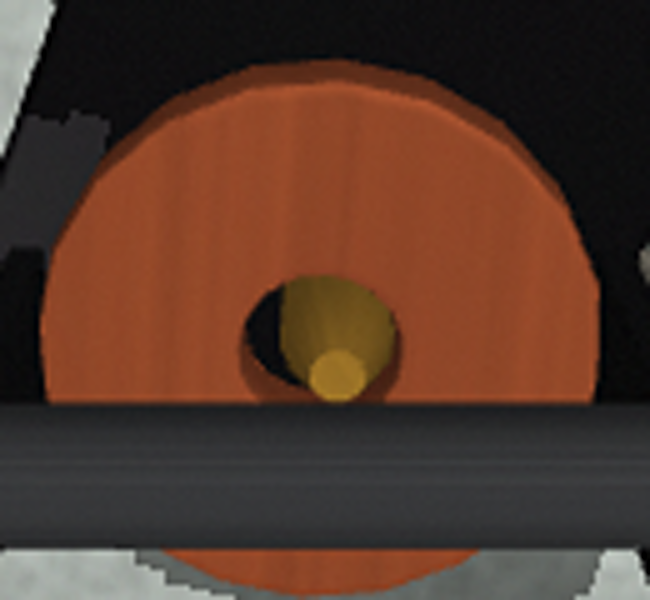

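```bash
python3 -m creep '[{"tx":0,"ty":0.0013,"tz":0,"ax":0,"ay":0,"az":0,"fingers":0.05},{"tx":0.01,"ty":0.0013,"tz":0,"ax":0,"ay":0,"az":0,"fingers":0.05},{"tx":0.02,"ty":0.0013,"tz":0,"ax":0,"ay":0,"az":0,"fingers":0.05},{"tx":0.03,"ty":0.0013,"tz":0,"ax":0,"ay":0,"az":0,"fingers":0.05},{"tx":0.038,"ty":0.0013,"tz":0,"ax":0,"ay":0,"az":0,"fingers":0.05}]' 25;  python3 - <<'E'
from h import *
c=cap('wrist'); cv2.imwrite('pics/z14.png',cv2.resize(c['pixels'][180:300,255:385],None,fx=5,fy=5,interpolation=cv2.INTER_CUBIC))
go((.5868,-.2293,.025),-165.5);print(r.get_state()['contact_force'])
E
```

```text
time_s: 12.3
tcp_pos: [0.5884, -0.2308, 0.0292]
eef_rot: [67.3, 89.9, 171.8]
contact_force: [0.5, -0.1, -2.8]
gripper_width: 0.0603
t [0.0029 0.0005 0.0015] cur [ 0.5877 -0.2307  0.0279] yaw -165.57 downerr 0.16 turn [-0.07  0.07 -0.15]
[-0.90139287  0.1259474  -3.28766245]
```

View pics/z14.png

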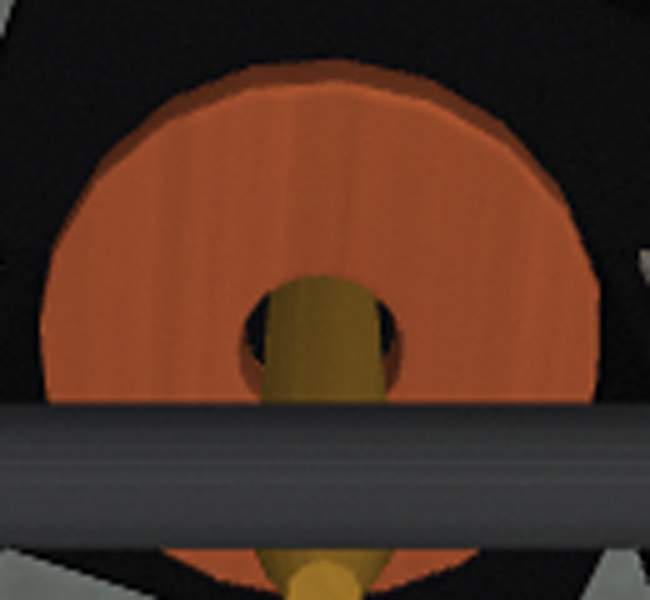

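```bash
python3 -m creep '[{"tx":0.002,"ty":0,"tz":0,"ax":0,"ay":0,"az":0,"fingers":0.05},{"tx":0.002,"ty":0,"tz":0,"ax":0,"ay":0,"az":0,"fingers":0.075},{"tx":0.002,"ty":0,"tz":0,"ax":0,"ay":0,"az":0,"fingers":0.075},{"tx":0.002,"ty":0,"tz":0,"ax":0,"ay":0,"az":0,"fingers":0.075},{"tx":0.002,"ty":0,"tz":0,"ax":0,"ay":0,"az":0,"fingers":0.075}]' 25; python3 -m creep '[{"tx":-0.02,"ty":0,"tz":0,"ax":0,"ay":0,"az":0,"fingers":0.075},{"tx":-0.06,"ty":0,"tz":0,"ax":0,"ay":0,"az":0,"fingers":0.075},{"tx":-0.1,"ty":0,"tz":0,"ax":0,"ay":0,"az":0,"fingers":0.075},{"tx":-0.14,"ty":0,"tz":0,"ax":0,"ay":0,"az":0,"fingers":0.075},{"tx":-0.17,"ty":0,"tz":0,"ax":0,"ay":0,"az":0,"fingers":0.075}]' 25;  python3 - <<'E'
from h import *
c=cap('wrist'); cv2.imwrite('pics/w15.png',c['pixels'])
go((.463,-.0065,.2),-165.5)
c=cap('scene')
for o in copper(c): print(np.round(o[0],1),np.round(o[1],4),round(o[2],1))
E
```

```text
time_s: 12.85
tcp_pos: [0.5893, -0.231, 0.0292]
eef_rot: [-112.7, 89.9, -8.2]
contact_force: [0.6, 0.4, -0.2]
gripper_width: 0.0749
time_s: 13.35
tcp_pos: [0.5895, -0.2311, 0.202]
eef_rot: [-117.2, 89.8, -12.7]
contact_force: [0.4, -0.8, 0.3]
gripper_width: 0.0749
t [0.0053 0.0681 0.2505] cur [ 0.5916 -0.2319  0.2072] yaw -165.49 downerr 0.58 turn [ 0.01 -0.3   0.49]
[390.  253.6] [0.6335 0.184 ] 25.1
[ 32.3 290.1] [ 0.9929 -0.6655] 289.8
[ 26.4 216.5] [ 0.8276 -0.797 ] 108.8
[ 16.9 216.1] [ 0.8362 -0.8201] 157.8
[431.8 203.5] [0.4432 0.2617] 37.9
[249.7 197.1] [ 0.5807 -0.2361] 65.7
[338.3 185.7] [ 0.4659 -0.0063] 55.2
[249.6 160.6] [ 0.4603 -0.2884] 29.9
[ 26.2 185.3] [ 0.7522 -0.8796] 302.0
[ 55.7 150.1] [ 0.6047 -0.8728] 126.6
[ 36.1 137.9] [ 0.5842 -0.9556] 166.8
[123.4  45.7] [ 0.0986 -0.9571] 157.3
```

View pics/w15.png

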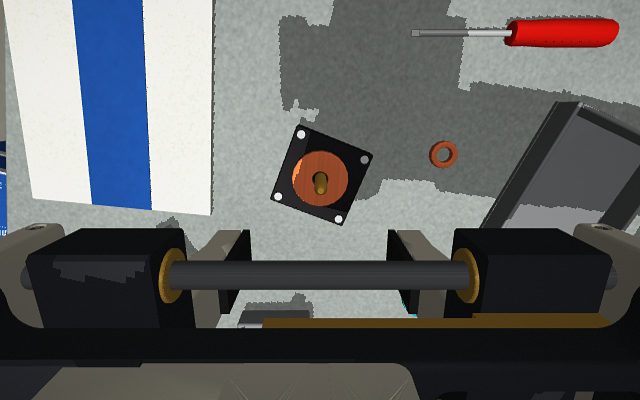

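```bash
python3 -m creep '[{"tx":0,"ty":0.014,"tz":0.048,"ax":-8,"ay":0,"az":0,"fingers":0.066},{"tx":0,"ty":0.028,"tz":0.096,"ax":-16,"ay":0,"az":0,"fingers":0.066},{"tx":0,"ty":0.042,"tz":0.14,"ax":-24,"ay":0,"az":0,"fingers":0.066},{"tx":0,"ty":0.055,"tz":0.18,"ax":-32,"ay":0,"az":0,"fingers":0.066},{"tx":0,"ty":0.062,"tz":0.21,"ax":-40,"ay":0,"az":0,"fingers":0.066}]' 25; python3 - <<'E'
from h import *
go((.463,-.0065,.2),-108)
E
```

```text
time_s: 13.95
tcp_pos: [0.4746, -0.0416, 0.1985]
eef_rot: [-82.5, 90.0, 62.3]
contact_force: [0.3, 0.1, 0.2]
gripper_width: 0.066
t [-0.0015 -0.022   0.0297] cur [ 0.4746 -0.0416  0.1985] yaw -125.19 downerr 0.03 turn [-17.19  -0.     0.03]
```

```bash
python3 -m creep '[{"tx":0,"ty":-0.01,"tz":0.014,"ax":-8,"ay":0,"az":0,"fingers":0.066},{"tx":0,"ty":-0.02,"tz":0.03,"ax":-16,"ay":0,"az":0,"fingers":0.066},{"tx":0.05,"ty":-0.022,"tz":0.03,"ax":-17.2,"ay":0,"az":0,"fingers":0.066},{"tx":0.08,"ty":-0.022,"tz":0.03,"ax":-17.2,"ay":0,"az":0,"fingers":0.066},{"tx":0.08,"ty":-0.022,"tz":0.03,"ax":-17.2,"ay":0,"az":0,"fingers":0.066}]' 25; python3 - <<'E'
from h import *
c=cap('wrist'); cv2.imwrite('pics/w16.png',c['pixels'])
for o in copper(c,100): print(np.round(o[0],1),np.round(o[1],4),round(o[2],1), np.round(toolT()[:3,:3].T@(np.r_[o[1],0]-toolT()[:3,3]),4))
E
```

```text
time_s: 14.45
tcp_pos: [0.4617, -0.0084, 0.1152]
eef_rot: [34.1, 89.6, -164.2]
contact_force: [0.3, -0.2, 0.1]
gripper_width: 0.0665
[316.  191.3] [ 0.4632 -0.0081] 54.4 [ 0.1175 -0.0002  0.    ]
[ 53.3 126. ] [0.584  0.1819] 27.6 [ 0.1168 -0.2186 -0.055 ]
[634.   90.8] [ 0.4597 -0.2786] 28.4 [ 0.118   0.2577 -0.0818]
```

View pics/w16.png

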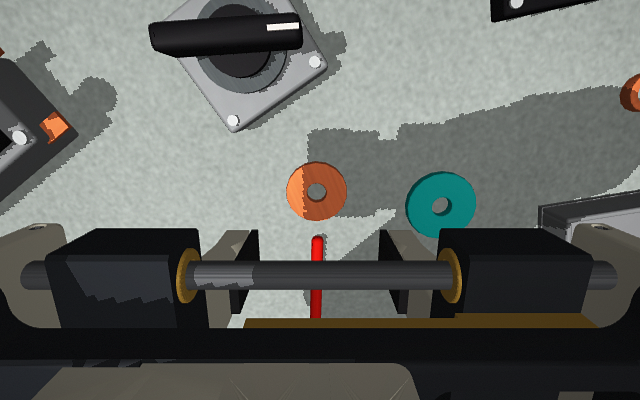

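```bash
python3 -m creep '[{"tx":0.03,"ty":0,"tz":0,"ax":0,"ay":0,"az":0,"fingers":0.066},{"tx":0.06,"ty":0,"tz":0,"ax":0,"ay":0,"az":0,"fingers":0.066},{"tx":0.09,"ty":0,"tz":0,"ax":0,"ay":0,"az":0,"fingers":0.066},{"tx":0.106,"ty":0,"tz":0,"ax":0,"ay":0,"az":0,"fingers":0.066},{"tx":0.106,"ty":0,"tz":0,"ax":0,"ay":0,"az":0,"fingers":0.066}]' 25; python3 - <<'E'
from h import *
go((.4632,-.0081,.005),-108)
E
```

```text
time_s: 15.0
tcp_pos: [0.4649, -0.0079, 0.0123]
eef_rot: [47.3, 89.9, -151.1]
contact_force: [-0.5, -0.7, -0.0]
gripper_width: 0.0658
t [0.0073 0.0007 0.0015] cur [ 0.4649 -0.0079  0.0123] yaw -108.36 downerr 0.10 turn [-0.36  0.07 -0.07]
```

```bash
python3 -m creep '[{"tx":0.007,"ty":0,"tz":0.001,"ax":0,"ay":0,"az":0,"fingers":0.066},{"tx":0.007,"ty":0,"tz":0.001,"ax":0,"ay":0,"az":0,"fingers":0.042},{"tx":0.007,"ty":0,"tz":0.001,"ax":0,"ay":0,"az":0,"fingers":0.042},{"tx":0.007,"ty":0,"tz":0.001,"ax":0,"ay":0,"az":0,"fingers":0.042},{"tx":0.007,"ty":0,"tz":0.001,"ax":0,"ay":0,"az":0,"fingers":0.042}]' 25; python3 -m creep '[{"tx":-0.03,"ty":0,"tz":0,"ax":0,"ay":0,"az":0,"fingers":0.042},{"tx":-0.07,"ty":0,"tz":0,"ax":0,"ay":0,"az":0,"fingers":0.042},{"tx":-0.11,"ty":0,"tz":0,"ax":0,"ay":0,"az":0,"fingers":0.042},{"tx":-0.145,"ty":0,"tz":0,"ax":0,"ay":0,"az":0,"fingers":0.042},{"tx":-0.145,"ty":0,"tz":0,"ax":0,"ay":0,"az":0,"fingers":0.042}]' 25; python3 - <<'E'
from h import *
c=cap('wrist'); cv2.imwrite('pics/w17.png',c['pixels'])
go((.588,-.2307,.15),-165.5); go((.588,-.2307,.15),-108)
E
```

```text
time_s: 15.5
tcp_pos: [0.4646, -0.0071, 0.0065]
eef_rot: [-146.8, 89.9, 14.9]
contact_force: [-0.6, -0.3, 6.3]
gripper_width: 0.0518
time_s: 16.0
tcp_pos: [0.4667, -0.0065, 0.1556]
eef_rot: [-145.0, 89.5, 16.7]
contact_force: [0.9, 0.5, -2.9]
gripper_width: 0.0514
t [ 0.0031  0.1739 -0.1871] cur [ 0.4651 -0.0068  0.1529] yaw -108.34 downerr 0.32 turn [57.16 -0.11  0.31]
t [ 0.0031  0.1739 -0.1871] cur [ 0.4651 -0.0068  0.1529] yaw -108.34 downerr 0.32 turn [-0.34 -0.24  0.21]
```

View pics/w17.png

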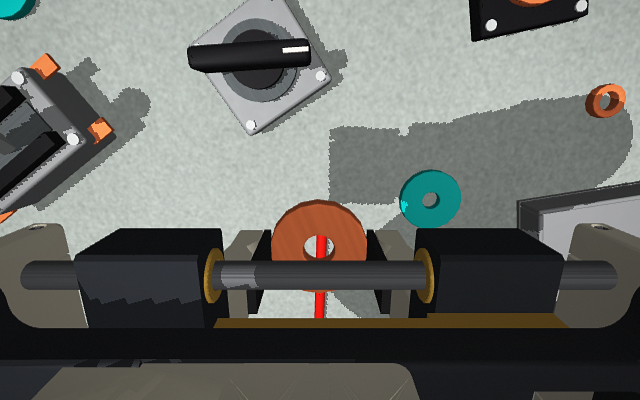

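```bash
python3 -m creep '[{"tx":0,"ty":0.025,"tz":-0.027,"ax":8,"ay":0,"az":0,"fingers":0.042},{"tx":0,"ty":0.05,"tz":-0.054,"ax":16,"ay":0,"az":0,"fingers":0.042},{"tx":0,"ty":0.075,"tz":-0.081,"ax":24,"ay":0,"az":0,"fingers":0.042},{"tx":0,"ty":0.1,"tz":-0.108,"ax":32,"ay":0,"az":0,"fingers":0.042},{"tx":0,"ty":0.125,"tz":-0.135,"ax":40,"ay":0,"az":0,"fingers":0.042}]' 25; python3 - <<'E'
from h import *
go((.588,-.2307,.15),-165.5)
E
```

```text
time_s: 16.55
tcp_pos: [0.5521, -0.1697, 0.1486]
eef_rot: [48.2, 89.8, 169.5]
contact_force: [0.6, -0.3, -2.2]
gripper_width: 0.0516
t [-0.0015  0.0011 -0.0708] cur [ 0.5521 -0.1697  0.1486] yaw -148.69 downerr 0.17 turn [16.81  0.09 -0.14]
```

```bash
python3 -m creep '[{"tx":0,"ty":0,"tz":-0.03,"ax":8,"ay":0,"az":0,"fingers":0.042},{"tx":0,"ty":0.001,"tz":-0.06,"ax":16,"ay":0,"az":0,"fingers":0.042},{"tx":0,"ty":0.001,"tz":-0.071,"ax":16.8,"ay":0,"az":0,"fingers":0.042},{"tx":0,"ty":0.001,"tz":-0.071,"ax":16.8,"ay":0,"az":0,"fingers":0.042},{"tx":0,"ty":0.001,"tz":-0.071,"ax":16.8,"ay":0,"az":0,"fingers":0.042}]' 25; python3 - <<'E'
from h import *
go((.588,-.2307,.15),-165.5)
c=cap('wrist'); cv2.imwrite('pics/z18.png',cv2.resize(c['pixels'][140:310,240:400],None,fx=4,fy=4,interpolation=cv2.INTER_CUBIC))
E
```

```text
time_s: 17.05
tcp_pos: [0.588, -0.229, 0.1491]
eef_rot: [58.8, 89.9, 163.8]
contact_force: [0.4, -0.1, -0.5]
gripper_width: 0.0518
t [-0.0009  0.0004 -0.0017] cur [ 0.588  -0.229   0.1491] yaw -165.08 downerr 0.15 turn [ 0.42  0.08 -0.13]
```

View pics/z18.png

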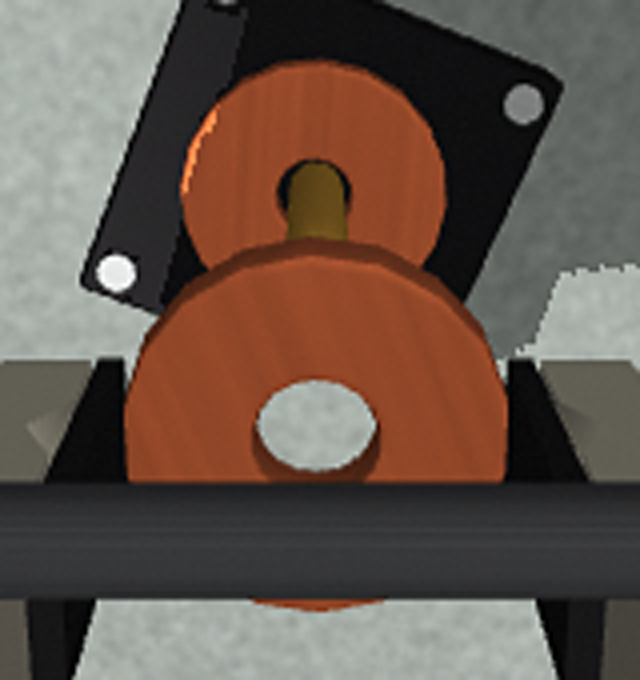

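```bash
python3 -m creep '[{"tx":0.02,"ty":0,"tz":-0.001,"ax":0,"ay":0,"az":0,"fingers":0.042},{"tx":0.04,"ty":0,"tz":-0.001,"ax":0,"ay":0,"az":0,"fingers":0.042},{"tx":0.057,"ty":0,"tz":-0.001,"ax":0,"ay":0,"az":0,"fingers":0.042},{"tx":0.057,"ty":0,"tz":-0.001,"ax":0,"ay":0,"az":0,"fingers":0.042}]' 25; python3 - <<'E'
from h import *
go((.588,-.2307,.09),-165.5)
c=cap('wrist'); cv2.imwrite('pics/z19.png',cv2.resize(c['pixels'][180:300,255:385],None,fx=5,fy=5,interpolation=cv2.INTER_CUBIC))
h=.0045
for a,b in((196.6,299),(204.2,292.5)):
  p=toolplane(c,[[319,a],[319,b]],h); print((p[0]+p[1])/2,p[1]-p[0])
E
```

```text
time_s: 17.5
tcp_pos: [0.5872, -0.229, 0.0913]
eef_rot: [60.8, 89.7, 165.7]
contact_force: [-0.1, 0.5, -1.8]
gripper_width: 0.0522
t [ 0.0013 -0.0004 -0.0019] cur [ 0.5872 -0.229   0.0913] yaw -165.05 downerr 0.26 turn [ 0.45  0.12 -0.22]
[-0.0045      0.00111421  0.00062763] [0.00000000e+00 6.78468549e-05 6.03869862e-02]
[-0.0045      0.00111416  0.00057608] [0.00000000e+00 5.85303677e-05 5.20948614e-02]
```

View pics/z19.png

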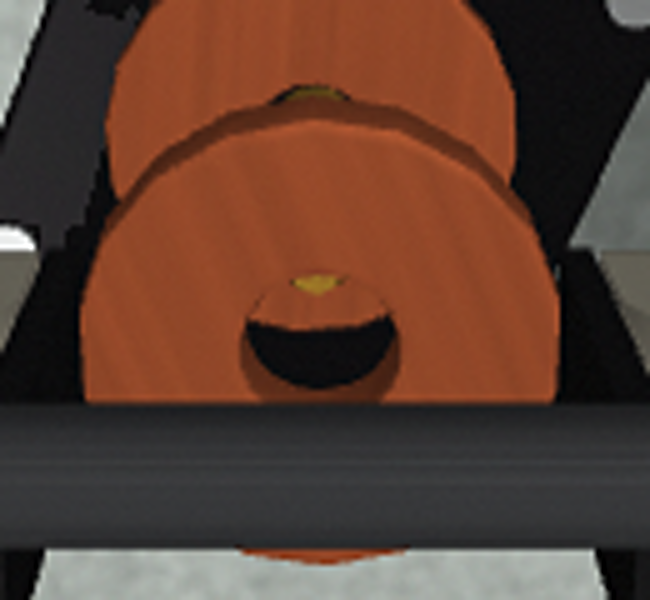

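```bash
python3 -m creep '[{"tx":0.01,"ty":0,"tz":-0.0005,"ax":0,"ay":0,"az":0,"fingers":0.042},{"tx":0.02,"ty":0,"tz":-0.0005,"ax":0,"ay":0,"az":0,"fingers":0.042},{"tx":0.03,"ty":0,"tz":-0.0005,"ax":0,"ay":0,"az":0,"fingers":0.042},{"tx":0.04,"ty":0,"tz":-0.0005,"ax":0,"ay":0,"az":0,"fingers":0.042},{"tx":0.048,"ty":0,"tz":-0.0005,"ax":0,"ay":0,"az":0,"fingers":0.042}]' 25; python3 - <<'E'
from h import *
go((.588,-.2307,.039),-165.5)
c=cap('wrist'); cv2.imwrite('pics/z20.png',cv2.resize(c['pixels'][180:300,255:385],None,fx=5,fy=5,interpolation=cv2.INTER_CUBIC)); print(r.get_state()['contact_force'])
E
```

```text
time_s: 18.05
tcp_pos: [0.5891, -0.2309, 0.0444]
eef_rot: [66.0, 90.0, 170.8]
contact_force: [0.6, 0.9, -2.4]
gripper_width: 0.0515
t [0.0054 0.001  0.0004] cur [ 0.5891 -0.2309  0.0444] yaw -165.15 downerr 0.05 turn [ 0.35  0.02 -0.05]
[-0.99840832 -0.30172424 -2.8779847 ]
```

View pics/z20.png

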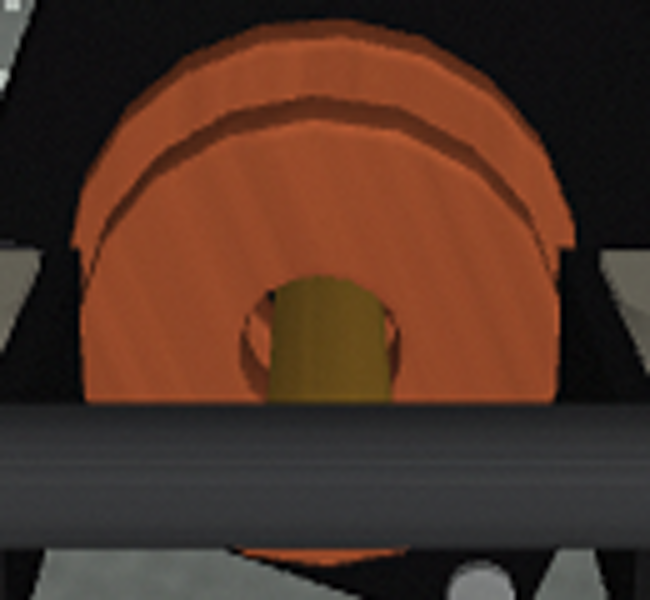

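```bash
python3 -m creep '[{"tx":0.004,"ty":0,"tz":0,"ax":0,"ay":0,"az":0,"fingers":0.042},{"tx":0.004,"ty":0,"tz":0,"ax":0,"ay":0,"az":0,"fingers":0.066},{"tx":0.004,"ty":0,"tz":0,"ax":0,"ay":0,"az":0,"fingers":0.066},{"tx":0.004,"ty":0,"tz":0,"ax":0,"ay":0,"az":0,"fingers":0.066},{"tx":0.004,"ty":0,"tz":0,"ax":0,"ay":0,"az":0,"fingers":0.066}]' 25; python3 -m creep '[{"tx":-0.02,"ty":0,"tz":0,"ax":0,"ay":0,"az":0,"fingers":0.066},{"tx":-0.06,"ty":0,"tz":0,"ax":0,"ay":0,"az":0,"fingers":0.066},{"tx":-0.1,"ty":0,"tz":0,"ax":0,"ay":0,"az":0,"fingers":0.066},{"tx":-0.14,"ty":0,"tz":0,"ax":0,"ay":0,"az":0,"fingers":0.066},{"tx":-0.17,"ty":0,"tz":0,"ax":0,"ay":0,"az":0,"fingers":0.066}]' 25;  python3 - <<'E'
from h import *
go((.441,.2625,.2),-165.5)
c=cap('wrist'); cv2.imwrite('pics/w21.png',c['pixels'])
c=cap('scene')
for o in copper(c): 
  if 200<o[0][0]<480: print(np.round(o[0],1),np.round(o[1],4),round(o[2],1))
cv2.imwrite('pics/scene21.png',c['pixels'])
E
```

```text
time_s: 18.6
tcp_pos: [0.5899, -0.231, 0.0422]
eef_rot: [-113.2, 89.9, -8.3]
contact_force: [0.1, -0.5, -1.2]
gripper_width: 0.0659
time_s: 19.1
tcp_pos: [0.5901, -0.2312, 0.2151]
eef_rot: [-118.3, 89.8, -13.4]
contact_force: [1.2, 0.3, 0.1]
gripper_width: 0.0659
t [0.0142 0.0174 0.5154] cur [ 0.5901 -0.2312  0.2151] yaw -165.13 downerr 0.19 turn [ 0.37 -0.09  0.17]
[390.  253.6] [0.6335 0.184 ] 25.1
[431.8 203.5] [0.4432 0.2617] 37.9
[249.7 196.8] [ 0.5792 -0.2375] 65.7
[249.5 160.6] [ 0.4608 -0.288 ] 28.9
```

View pics/w21.png

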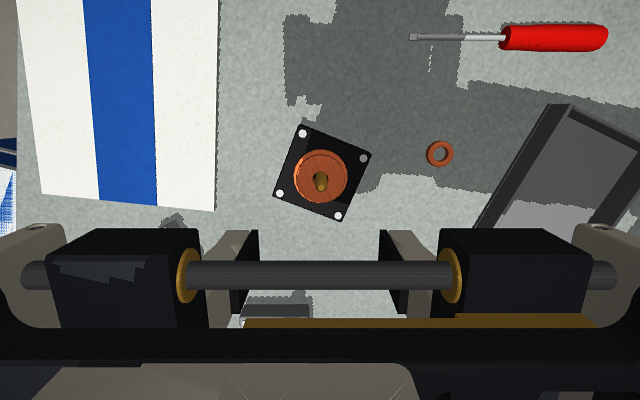

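View pics/scene21.png

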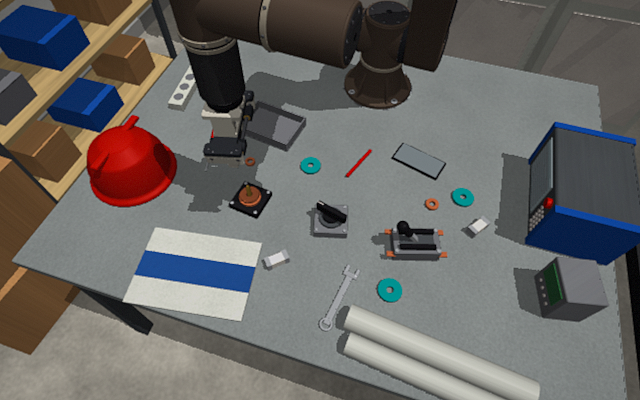

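```bash
python3 -m creep '[{"tx":0,"ty":0.002,"tz":0.048,"ax":0,"ay":0,"az":0,"fingers":0.056},{"tx":0,"ty":0.004,"tz":0.096,"ax":0,"ay":0,"az":0,"fingers":0.056},{"tx":0,"ty":0.006,"tz":0.144,"ax":0,"ay":0,"az":0,"fingers":0.056},{"tx":0,"ty":0.007,"tz":0.192,"ax":0,"ay":0,"az":0,"fingers":0.056},{"tx":0,"ty":0.008,"tz":0.24,"ax":0,"ay":0,"az":0,"fingers":0.056}]' 25; python3 -m creep '[{"tx":0,"ty":0.002,"tz":0.048,"ax":0,"ay":0,"az":0,"fingers":0.056},{"tx":0,"ty":0.004,"tz":0.096,"ax":0,"ay":0,"az":0,"fingers":0.056},{"tx":0,"ty":0.006,"tz":0.144,"ax":0,"ay":0,"az":0,"fingers":0.056},{"tx":0,"ty":0.008,"tz":0.192,"ax":0,"ay":0,"az":0,"fingers":0.056},{"tx":0,"ty":0.009,"tz":0.235,"ax":0,"ay":0,"az":0,"fingers":0.056}]' 25; python3 - <<'E'
from h import *
go((.4425,.2625,.12),-165.5)
E
```

```text
time_s: 19.7
tcp_pos: [0.5192, 0.0005, 0.2115]
eef_rot: [-72.8, 90.0, 32.0]
contact_force: [1.2, 1.1, 0.2]
gripper_width: 0.0562
time_s: 20.2
tcp_pos: [0.4501, 0.2258, 0.2117]
eef_rot: [-49.8, 90.0, 55.1]
contact_force: [1.6, 0.1, -0.5]
gripper_width: 0.0562
t [ 0.0917 -0.0021  0.0374] cur [0.4501 0.2258 0.2117] yaw -165.11 downerr 0.05 turn [0.39 0.03 0.04]
```

```bash
python3 -m creep '[{"tx":0.02,"ty":-0.002,"tz":0.02,"ax":0,"ay":0,"az":0,"fingers":0.056},{"tx":0.05,"ty":-0.002,"tz":0.037,"ax":0,"ay":0,"az":0,"fingers":0.056},{"tx":0.09,"ty":-0.002,"tz":0.037,"ax":0,"ay":0,"az":0,"fingers":0.056},{"tx":0.09,"ty":-0.002,"tz":0.037,"ax":0,"ay":0,"az":0,"fingers":0.056},{"tx":0.09,"ty":-0.002,"tz":0.037,"ax":0,"ay":0,"az":0,"fingers":0.056}]' 25; python3 - <<'E'
from h import *
c=cap('wrist'); cv2.imwrite('pics/w22.png',c['pixels'])
for o in copper(c,100): print(np.round(o[0],1),np.round(o[1],4),round(o[2],1), np.round(toolT()[:3,:3].T@(np.r_[o[1],0.005]-toolT()[:3,3]),4))
E
```

```text
time_s: 20.7
tcp_pos: [0.4437, 0.2597, 0.1218]
eef_rot: [143.4, 89.9, -111.7]
contact_force: [-0.0, 1.0, 1.5]
gripper_width: 0.056
[119.8 211.8] [0.6131 0.3235] 21.8 [ 0.1181 -0.1791  0.0178]
[196.3 207.7] [0.5482 0.2985] 28.6 [ 0.1181 -0.1099  0.0103]
[320.5 194.9] [0.4406 0.2611] 38.3 [0.1179 0.0036 0.0017]
[79.2 28. ] [0.6586 0.1789] 21.7 [ 0.1181 -0.186  -0.1337]
[168.6  25.8] [0.5898 0.1617] 28.2 [ 0.1181 -0.1151 -0.1327]
```

View pics/w22.png

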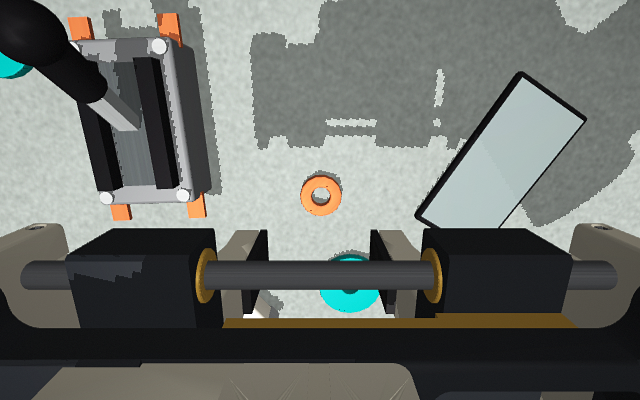

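```bash
python3 -m creep '[{"tx":0.03,"ty":0.0015,"tz":0.0015,"ax":0,"ay":0,"az":0,"fingers":0.056},{"tx":0.06,"ty":0.0015,"tz":0.0015,"ax":0,"ay":0,"az":0,"fingers":0.056},{"tx":0.09,"ty":0.0015,"tz":0.0015,"ax":0,"ay":0,"az":0,"fingers":0.056},{"tx":0.108,"ty":0.0015,"tz":0.0015,"ax":0,"ay":0,"az":0,"fingers":0.056},{"tx":0.108,"ty":0.0015,"tz":0.0015,"ax":0,"ay":0,"az":0,"fingers":0.056}]' 25; python3 - <<'E'
from h import *
go((.4406,.2611,.005),-165)
E
```

```text
time_s: 21.25
tcp_pos: [0.4421, 0.2607, 0.0134]
eef_rot: [130.2, 89.9, -125.0]
contact_force: [-1.4, 0.1, 0.1]
gripper_width: 0.056
t [0.0084 0.0013 0.0007] cur [0.4421 0.2607 0.0134] yaw -165.19 downerr 0.06 turn [-0.19 -0.04 -0.05]
```

```bash
python3 -m creep '[{"tx":0.0075,"ty":0.001,"tz":0.0005,"ax":0,"ay":0,"az":0,"fingers":0.056},{"tx":0.0075,"ty":0.001,"tz":0.0005,"ax":0,"ay":0,"az":0,"fingers":0.027},{"tx":0.0075,"ty":0.001,"tz":0.0005,"ax":0,"ay":0,"az":0,"fingers":0.027},{"tx":0.0075,"ty":0.001,"tz":0.0005,"ax":0,"ay":0,"az":0,"fingers":0.027},{"tx":0.0075,"ty":0.001,"tz":0.0005,"ax":0,"ay":0,"az":0,"fingers":0.027}]' 25; python3 -m creep '[{"tx":-0.03,"ty":0,"tz":0,"ax":0,"ay":0,"az":0,"fingers":0.027},{"tx":-0.07,"ty":0,"tz":0,"ax":0,"ay":0,"az":0,"fingers":0.027},{"tx":-0.11,"ty":0,"tz":0,"ax":0,"ay":0,"az":0,"fingers":0.027},{"tx":-0.15,"ty":0,"tz":0,"ax":0,"ay":0,"az":0,"fingers":0.027},{"tx":-0.15,"ty":0,"tz":0,"ax":0,"ay":0,"az":0,"fingers":0.027}]' 25; python3 - <<'E'
from h import *
c=cap('wrist'); cv2.imwrite('pics/w23.png',c['pixels'])
go((.588,-.2305,.15),-165.5)
E
```

```text
time_s: 21.75
tcp_pos: [0.4412, 0.2619, 0.007]
eef_rot: [-58.5, 89.9, 46.3]
contact_force: [-1.1, -0.7, 5.6]
gripper_width: 0.0356
time_s: 22.25
tcp_pos: [0.4432, 0.2637, 0.162]
eef_rot: [-60.8, 89.4, 44.1]
contact_force: [0.1, 0.4, -1.0]
gripper_width: 0.0352
t [ 0.0073 -0.0146 -0.5143] cur [0.4419 0.2628 0.1591] yaw -165.13 downerr 0.37 turn [0.37 0.21 0.3 ]
```

View pics/w23.png

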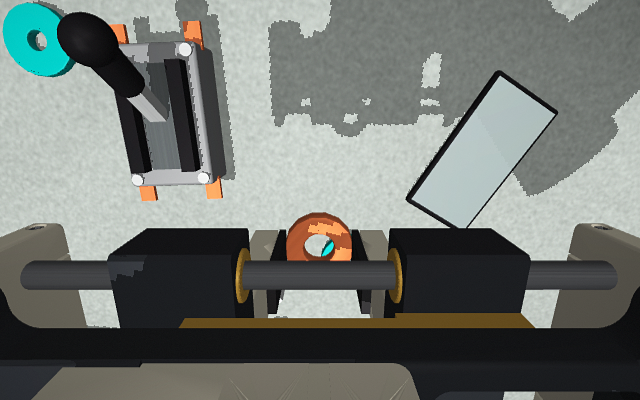

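```bash
python3 -m creep '[{"tx":0,"ty":-0.001,"tz":-0.045,"ax":0,"ay":0,"az":0,"fingers":0.027},{"tx":0,"ty":-0.003,"tz":-0.09,"ax":0,"ay":0,"az":0,"fingers":0.027},{"tx":0,"ty":-0.004,"tz":-0.135,"ax":0,"ay":0,"az":0,"fingers":0.027},{"tx":0,"ty":-0.006,"tz":-0.18,"ax":0,"ay":0,"az":0,"fingers":0.027},{"tx":0,"ty":-0.007,"tz":-0.225,"ax":0,"ay":0,"az":0,"fingers":0.027}]' 25; python3 -m creep '[{"tx":0,"ty":-0.001,"tz":-0.045,"ax":0,"ay":0,"az":0,"fingers":0.027},{"tx":0,"ty":-0.003,"tz":-0.09,"ax":0,"ay":0,"az":0,"fingers":0.027},{"tx":0,"ty":-0.004,"tz":-0.135,"ax":0,"ay":0,"az":0,"fingers":0.027},{"tx":0,"ty":-0.006,"tz":-0.18,"ax":0,"ay":0,"az":0,"fingers":0.027},{"tx":0,"ty":-0.007,"tz":-0.225,"ax":0,"ay":0,"az":0,"fingers":0.027}]' 25; python3 - <<'E'
from h import *
go((.588,-.2305,.15),-165.5); print(r.get_state()['gripper_width'])
E
```

```text
time_s: 22.8
tcp_pos: [0.5047, 0.0439, 0.155]
eef_rot: [89.3, 89.9, -165.8]
contact_force: [1.5, 0.3, 0.0]
gripper_width: 0.0353
time_s: 23.3
tcp_pos: [0.5692, -0.1717, 0.1547]
eef_rot: [66.5, 89.9, 171.3]
contact_force: [0.6, 1.2, -0.9]
gripper_width: 0.0353
t [ 0.0046 -0.0031 -0.0616] cur [ 0.5692 -0.1717  0.1547] yaw -165.15 downerr 0.11 turn [ 0.35  0.05 -0.1 ]
0.035294539921886865
```

```bash
python3 -m creep '[{"tx":0,"ty":-0.003,"tz":-0.03,"ax":0,"ay":0,"az":0,"fingers":0.027},{"tx":0,"ty":-0.003,"tz":-0.0615,"ax":0,"ay":0,"az":0,"fingers":0.027},{"tx":0.02,"ty":-0.003,"tz":-0.0615,"ax":0,"ay":0,"az":0,"fingers":0.027},{"tx":0.045,"ty":-0.003,"tz":-0.0615,"ax":0,"ay":0,"az":0,"fingers":0.027},{"tx":0.06,"ty":-0.003,"tz":-0.0615,"ax":0,"ay":0,"az":0,"fingers":0.027}]' 25; python3 - <<'E'
from h import *
c=cap('wrist'); go((.588,-.2305,.09),-165.5); cv2.imwrite('pics/z24.png',cv2.resize(c['pixels'][180:300,255:385],None,fx=5,fy=5,interpolation=cv2.INTER_CUBIC))
E
```

```text
time_s: 23.8
tcp_pos: [0.5863, -0.2287, 0.0926]
eef_rot: [60.3, 89.7, 165.1]
contact_force: [-0.7, -0.5, -1.1]
gripper_width: 0.0355
t [ 0.0003 -0.0022 -0.0029] cur [ 0.5852 -0.2282  0.0904] yaw -165.24 downerr 0.43 turn [ 0.26  0.21 -0.38]
```

View pics/z24.png

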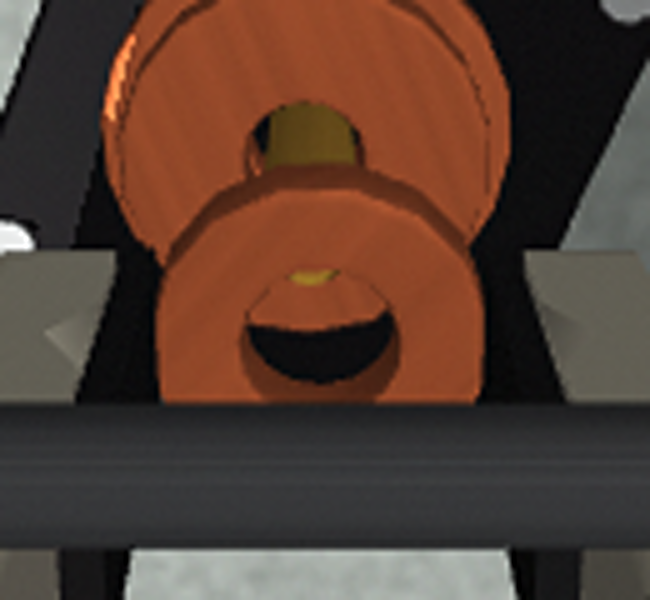

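```bash
python3 -m creep '[{"tx":0,"ty":-0.0006,"tz":-0.0005,"ax":0,"ay":0,"az":0,"fingers":0.027},{"tx":0.008,"ty":-0.0006,"tz":-0.0005,"ax":0,"ay":0,"az":0,"fingers":0.027},{"tx":0.016,"ty":-0.0006,"tz":-0.0005,"ax":0,"ay":0,"az":0,"fingers":0.027},{"tx":0.024,"ty":-0.0006,"tz":-0.0005,"ax":0,"ay":0,"az":0,"fingers":0.027},{"tx":0.032,"ty":-0.0006,"tz":-0.0005,"ax":0,"ay":0,"az":0,"fingers":0.027}]' 25; python3 - <<'E'
from h import *
c=cap('wrist'); go((.588,-.2305,.049),-165.5); cv2.imwrite('pics/z25.png',cv2.resize(c['pixels'][180:300,255:385],None,fx=5,fy=5,interpolation=cv2.INTER_CUBIC))
E
```

```text
time_s: 24.35
tcp_pos: [0.589, -0.2289, 0.0637]
eef_rot: [-122.9, 90.0, -18.0]
contact_force: [0.3, 0.1, -0.5]
gripper_width: 0.0355
t [ 0.0131  0.0006 -0.0017] cur [ 0.5882 -0.2287  0.0621] yaw -165.16 downerr 0.10 turn [ 0.34  0.05 -0.08]
```

View pics/z25.png

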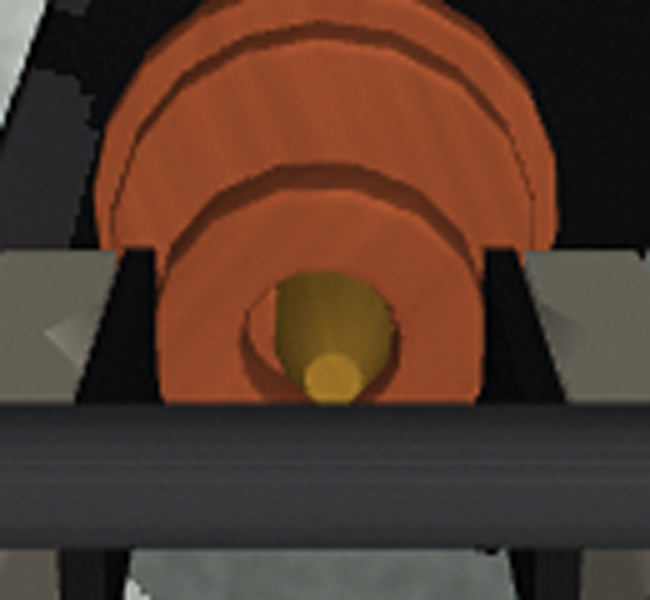

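Threaded; lowering the rest, adjusting 0.8 mm sideways, and releasing.

```bash
python3 -m creep '[{"tx":0.005,"ty":0.0008,"tz":0,"ax":0,"ay":0,"az":0,"fingers":0.027},{"tx":0.01,"ty":0.0008,"tz":0,"ax":0,"ay":0,"az":0,"fingers":0.027},{"tx":0.011,"ty":0.0008,"tz":0,"ax":0,"ay":0,"az":0,"fingers":0.027},{"tx":0.011,"ty":0.0008,"tz":0,"ax":0,"ay":0,"az":0,"fingers":0.027}]' 25; python3 -m creep '[{"tx":0.001,"ty":0,"tz":0,"ax":0,"ay":0,"az":0,"fingers":0.027},{"tx":0.001,"ty":0,"tz":0,"ax":0,"ay":0,"az":0,"fingers":0.052},{"tx":0.001,"ty":0,"tz":0,"ax":0,"ay":0,"az":0,"fingers":0.052},{"tx":0.001,"ty":0,"tz":0,"ax":0,"ay":0,"az":0,"fingers":0.052},{"tx":0.001,"ty":0,"tz":0,"ax":0,"ay":0,"az":0,"fingers":0.052}]' 25;  python3 -m creep '[{"tx":-0.02,"ty":0,"tz":0,"ax":0,"ay":0,"az":0,"fingers":0.052},{"tx":-0.06,"ty":0,"tz":0,"ax":0,"ay":0,"az":0,"fingers":0.052},{"tx":-0.1,"ty":0,"tz":0,"ax":0,"ay":0,"az":0,"fingers":0.052},{"tx":-0.14,"ty":0,"tz":0,"ax":0,"ay":0,"az":0,"fingers":0.052},{"tx":-0.15,"ty":0,"tz":0,"ax":0,"ay":0,"az":0,"fingers":0.052}]' 25; python3 - <<'E'
from h import *
go((.458,-.286,.12),-165.5)
c=cap('wrist'); cv2.imwrite('pics/w26.png',c['pixels'])
for o in copper(c,100): print(np.round(o[0],1),np.round(o[1],4),round(o[2],1), np.round(toolT()[:3,:3].T@(np.r_[o[1],0.005]-toolT()[:3,3]),4))
E
```

```text
time_s: 24.8
tcp_pos: [0.5882, -0.2292, 0.0529]
eef_rot: [76.4, 90.0, -178.7]
contact_force: [0.6, 1.0, -1.1]
gripper_width: 0.0356
time_s: 25.3
tcp_pos: [0.5884, -0.2292, 0.0522]
eef_rot: [-112.2, 90.0, -7.3]
contact_force: [0.3, 0.3, -0.1]
gripper_width: 0.0518
time_s: 25.8
tcp_pos: [0.5905, -0.2298, 0.2078]
eef_rot: [-119.0, 89.5, -14.1]
contact_force: [0.0, -0.7, 1.1]
gripper_width: 0.0521
t [ 0.0868  0.1431 -0.0199] cur [ 0.5905 -0.2298  0.2078] yaw -165.11 downerr 0.46 turn [ 0.39 -0.22  0.4 ]
[321.3 176.5] [ 0.5871 -0.227 ] 65.6 [0.2022 0.0038 0.0041]
[444.4 154.2] [ 0.4583 -0.2891] 30.4 [ 0.2014  0.1442 -0.0228]
```

View pics/w26.png

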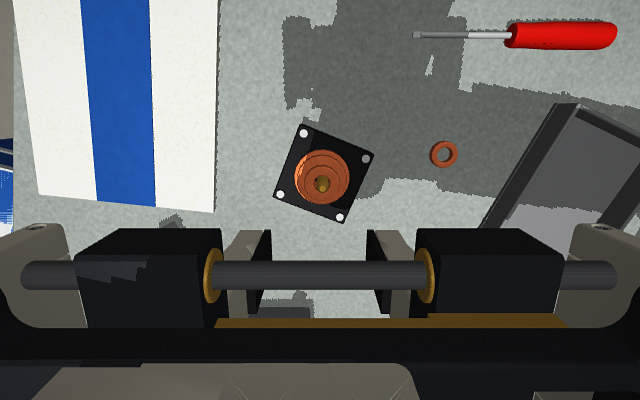

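```bash
python3 -m creep '[{"tx":0,"ty":0.045,"tz":-0.007,"ax":0,"ay":0,"az":0,"fingers":0.05},{"tx":0,"ty":0.09,"tz":-0.015,"ax":0,"ay":0,"az":0,"fingers":0.05},{"tx":0.02,"ty":0.13,"tz":-0.022,"ax":0,"ay":0,"az":0,"fingers":0.05},{"tx":0.06,"ty":0.143,"tz":-0.022,"ax":0,"ay":0,"az":0,"fingers":0.05},{"tx":0.09,"ty":0.143,"tz":-0.022,"ax":0,"ay":0,"az":0,"fingers":0.05}]' 25; python3 -m creep '[{"tx":0,"ty":0,"tz":0,"ax":0,"ay":0,"az":0,"fingers":0.05},{"tx":0,"ty":0,"tz":0,"ax":0,"ay":0,"az":0,"fingers":0.05}]' 25; python3 - <<'E'
from h import *
c=cap('wrist'); cv2.imwrite('pics/w27.png',c['pixels'])
for o in copper(c,100): print(np.round(o[0],1),np.round(o[1],4),round(o[2],1), np.round(toolT()[:3,:3].T@(np.r_[o[1],0.005]-toolT()[:3,3]),4))
E
```

```text
time_s: 26.35
tcp_pos: [0.4526, -0.2873, 0.1104]
eef_rot: [15.5, 89.9, 120.3]
contact_force: [0.6, 0.3, 0.9]
gripper_width: 0.0501
time_s: 26.55
tcp_pos: [0.4557, -0.2872, 0.1121]
eef_rot: [81.3, 89.9, -173.8]
contact_force: [0.6, -1.0, 0.3]
gripper_width: 0.0503
[144.  211.7] [ 0.5979 -0.2208] 75.4 [ 0.108  -0.1535  0.028 ]
[315.6 192. ] [ 0.458  -0.2898] 31.5 [ 0.108  -0.0006 -0.0027]
```

View pics/w27.png

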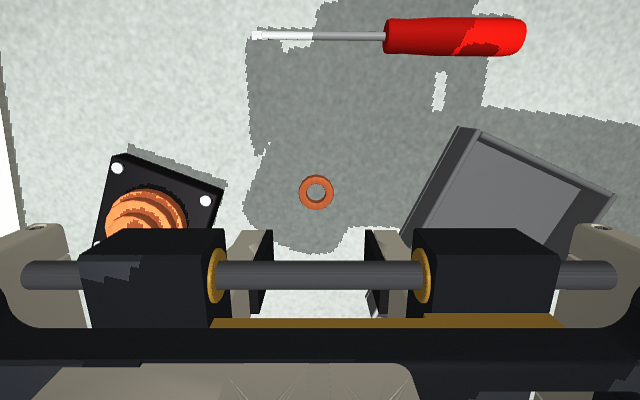

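```bash
python3 -m creep '[{"tx":0.03,"ty":-0.001,"tz":-0.0025,"ax":0,"ay":0,"az":0,"fingers":0.05},{"tx":0.06,"ty":-0.001,"tz":-0.0025,"ax":0,"ay":0,"az":0,"fingers":0.05},{"tx":0.085,"ty":-0.001,"tz":-0.0025,"ax":0,"ay":0,"az":0,"fingers":0.05},{"tx":0.1,"ty":-0.001,"tz":-0.0025,"ax":0,"ay":0,"az":0,"fingers":0.05},{"tx":0.1,"ty":-0.001,"tz":-0.0025,"ax":0,"ay":0,"az":0,"fingers":0.05}]' 25; python3 - <<'E'
from h import *
go((.458,-.2898,.005),-165.5)
E
```

```text
time_s: 27.1
tcp_pos: [0.4576, -0.289, 0.0115]
eef_rot: [64.6, 89.9, 169.5]
contact_force: [-0.7, -0.7, 0.5]
gripper_width: 0.05
t [ 0.0065 -0.0002 -0.0009] cur [ 0.4576 -0.289   0.0115] yaw -165.11 downerr 0.08 turn [ 0.39  0.03 -0.07]
```

```bash
python3 -m creep '[{"tx":0.006,"ty":0,"tz":-0.0008,"ax":0,"ay":0,"az":0,"fingers":0.05},{"tx":0.006,"ty":0,"tz":-0.0008,"ax":0,"ay":0,"az":0,"fingers":0.02},{"tx":0.006,"ty":0,"tz":-0.0008,"ax":0,"ay":0,"az":0,"fingers":0.02},{"tx":0.006,"ty":0,"tz":-0.0008,"ax":0,"ay":0,"az":0,"fingers":0.02},{"tx":0.006,"ty":0,"tz":-0.0008,"ax":0,"ay":0,"az":0,"fingers":0.02}]' 25; python3 -m creep '[{"tx":-0.03,"ty":0,"tz":0,"ax":0,"ay":0,"az":0,"fingers":0.02},{"tx":-0.07,"ty":0,"tz":0,"ax":0,"ay":0,"az":0,"fingers":0.02},{"tx":-0.11,"ty":0,"tz":0,"ax":0,"ay":0,"az":0,"fingers":0.02},{"tx":-0.145,"ty":0,"tz":0,"ax":0,"ay":0,"az":0,"fingers":0.02},{"tx":-0.145,"ty":0,"tz":0,"ax":0,"ay":0,"az":0,"fingers":0.02}]' 25; python3 - <<'E'
from h import *
go((.588,-.2303,.15),-165.5);go((.588,-.2303,.15),-165.5)
c=cap('wrist'); cv2.imwrite('pics/z28.png',cv2.resize(c['pixels'][180:300,255:385],None,fx=5,fy=5,interpolation=cv2.INTER_CUBIC))
E
```

```text
time_s: 27.6
tcp_pos: [0.4581, -0.2902, 0.0068]
eef_rot: [-121.4, 89.9, -16.5]
contact_force: [0.0, 1.0, 4.7]
gripper_width: 0.0288
time_s: 28.1
tcp_pos: [0.4603, -0.2911, 0.1567]
eef_rot: [-124.5, 89.5, -19.6]
contact_force: [-0.2, -0.4, -0.1]
gripper_width: 0.0288
t [ 0.0076 -0.139   0.026 ] cur [ 0.4603 -0.2911  0.1567] yaw -165.10 downerr 0.54 turn [ 0.4  -0.3   0.44]
t [ 0.0076 -0.139   0.026 ] cur [ 0.4603 -0.2911  0.1567] yaw -165.10 downerr 0.54 turn [ 0.4  -0.3   0.44]
```

View pics/z28.png

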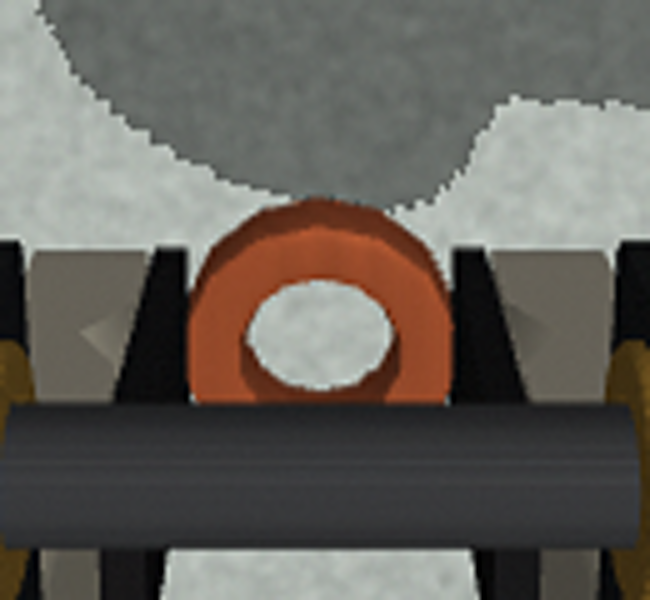

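```bash
python3 -m creep '[{"tx":0,"ty":-0.04,"tz":0.008,"ax":0,"ay":0,"az":0,"fingers":0.02},{"tx":0,"ty":-0.08,"tz":0.016,"ax":0,"ay":0,"az":0,"fingers":0.02},{"tx":0,"ty":-0.12,"tz":0.024,"ax":0,"ay":0,"az":0,"fingers":0.02},{"tx":0,"ty":-0.139,"tz":0.026,"ax":0,"ay":0,"az":0,"fingers":0.02},{"tx":0,"ty":-0.139,"tz":0.026,"ax":0,"ay":0,"az":0,"fingers":0.02}]' 25; python3 - <<'E'
from h import *
go((.588,-.2297,.09),-165.5)
E
```

```text
time_s: 28.65
tcp_pos: [0.5865, -0.2279, 0.1489]
eef_rot: [65.8, 89.9, 170.7]
contact_force: [-0.3, -0.1, -0.8]
gripper_width: 0.0284
t [ 0.0589 -0.0011 -0.0022] cur [ 0.5865 -0.2279  0.1489] yaw -165.05 downerr 0.14 turn [ 0.45  0.06 -0.13]
```

```bash
python3 -m creep '[{"tx":0.02,"ty":-0.001,"tz":-0.0015,"ax":0,"ay":0,"az":0,"fingers":0.02},{"tx":0.04,"ty":-0.001,"tz":-0.0015,"ax":0,"ay":0,"az":0,"fingers":0.02},{"tx":0.055,"ty":-0.001,"tz":-0.0015,"ax":0,"ay":0,"az":0,"fingers":0.02},{"tx":0.055,"ty":-0.001,"tz":-0.0015,"ax":0,"ay":0,"az":0,"fingers":0.02},{"tx":0.055,"ty":-0.001,"tz":-0.0015,"ax":0,"ay":0,"az":0,"fingers":0.02}]' 25; python3 - <<'E'
from h import *
c=cap('wrist'); go((.588,-.2297,.09),-165.5); cv2.imwrite('pics/z29.png',cv2.resize(c['pixels'][180:300,255:385],None,fx=5,fy=5,interpolation=cv2.INTER_CUBIC))
E
```

```text
time_s: 29.15
tcp_pos: [0.5857, -0.2307, 0.0956]
eef_rot: [75.0, 89.9, 179.9]
contact_force: [0.1, -0.7, -0.6]
gripper_width: 0.0287
t [ 0.0064 -0.0019  0.0006] cur [ 0.5863 -0.2307  0.0964] yaw -165.16 downerr 0.01 turn [ 0.34 -0.01 -0.01]
```

View pics/z29.png

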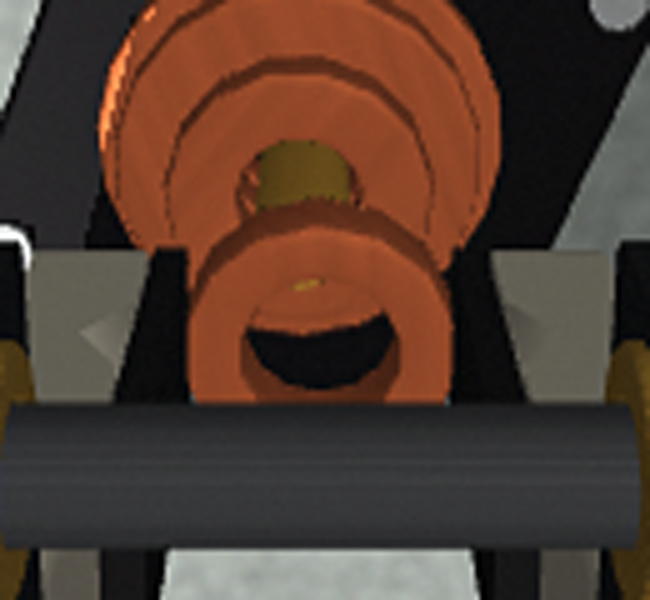

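```bash
python3 -m creep '[{"tx":0,"ty":-0.0012,"tz":0,"ax":0,"ay":0,"az":0,"fingers":0.02},{"tx":0.008,"ty":-0.0012,"tz":0,"ax":0,"ay":0,"az":0,"fingers":0.02},{"tx":0.016,"ty":-0.0012,"tz":0,"ax":0,"ay":0,"az":0,"fingers":0.02},{"tx":0.023,"ty":-0.0012,"tz":0,"ax":0,"ay":0,"az":0,"fingers":0.02},{"tx":0.03,"ty":-0.0012,"tz":0,"ax":0,"ay":0,"az":0,"fingers":0.02}]' 25; python3 - <<'E'
from h import *
c=cap('wrist'); go((.588,-.2297,.0585),-165.5); cv2.imwrite('pics/z30.png',cv2.resize(c['pixels'][180:300,255:385],None,fx=5,fy=5,interpolation=cv2.INTER_CUBIC)); print(r.get_state()['contact_force'])
E
```

```text
time_s: 29.7
tcp_pos: [0.5874, -0.2301, 0.0652]
eef_rot: [68.4, 90.0, 173.2]
contact_force: [0.3, -0.6, -0.3]
gripper_width: 0.0286
t [ 0.0055 -0.0011 -0.    ] cur [ 0.5869 -0.2299  0.064 ] yaw -165.16 downerr 0.11 turn [ 0.34  0.05 -0.1 ]
[ 2.0003092   0.05431813 -2.53996064]
```

View pics/z30.png

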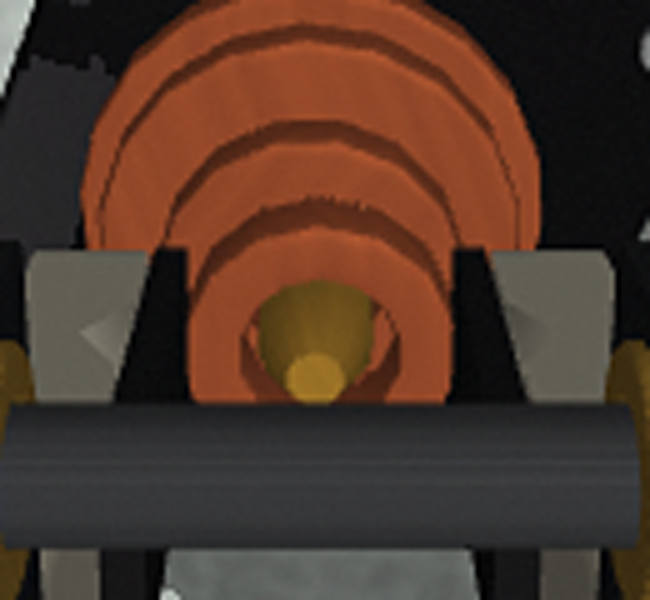

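```bash
python3 -m creep '[{"tx":0.003,"ty":-0.0003,"tz":0,"ax":0,"ay":0,"az":0,"fingers":0.02},{"tx":0.004,"ty":-0.0003,"tz":0,"ax":0,"ay":0,"az":0,"fingers":0.02},{"tx":0.004,"ty":-0.0003,"tz":0,"ax":0,"ay":0,"az":0,"fingers":0.045},{"tx":0.004,"ty":-0.0003,"tz":0,"ax":0,"ay":0,"az":0,"fingers":0.045},{"tx":0.004,"ty":-0.0003,"tz":0,"ax":0,"ay":0,"az":0,"fingers":0.045}]' 25;  python3 -m creep '[{"tx":0,"ty":0,"tz":0,"ax":0,"ay":0,"az":0,"fingers":0.045},{"tx":-0.03,"ty":0,"tz":0,"ax":0,"ay":0,"az":0,"fingers":0.045},{"tx":-0.07,"ty":0,"tz":0,"ax":0,"ay":0,"az":0,"fingers":0.045},{"tx":-0.11,"ty":0,"tz":0,"ax":0,"ay":0,"az":0,"fingers":0.045},{"tx":-0.14,"ty":0,"tz":0,"ax":0,"ay":0,"az":0,"fingers":0.045}]' 25; python3 - <<'E'
from h import *
c=cap('wrist'); cv2.imwrite('pics/z31.png',cv2.resize(c['pixels'][100:240,240:420],None,fx=4,fy=4,interpolation=cv2.INTER_CUBIC)); 
c=cap('side'); cv2.imwrite('pics/z31s.png',cv2.resize(c['pixels'][130:210,290:400],None,fx=7,fy=7,interpolation=cv2.INTER_CUBIC)); 
c=cap('scene'); cv2.imwrite('pics/z31c.png',cv2.resize(c['pixels'][150:240,200:320],None,fx=6,fy=6,interpolation=cv2.INTER_CUBIC)); 
go((.6,-.1,.2),-165.5)
E
```

```text
time_s: 30.25
tcp_pos: [0.5882, -0.2301, 0.0624]
eef_rot: [-113.5, 90.0, -8.6]
contact_force: [-0.2, -0.0, 0.1]
gripper_width: 0.0437
time_s: 30.75
tcp_pos: [0.5885, -0.2303, 0.2051]
eef_rot: [-120.3, 89.9, -15.4]
contact_force: [1.2, -0.1, -0.3]
gripper_width: 0.0448
t [ 0.005  -0.0438  0.1231] cur [ 0.5893 -0.2302  0.205 ] yaw -165.13 downerr 0.31 turn [ 0.37 -0.11  0.28]
```

View pics/z31.png

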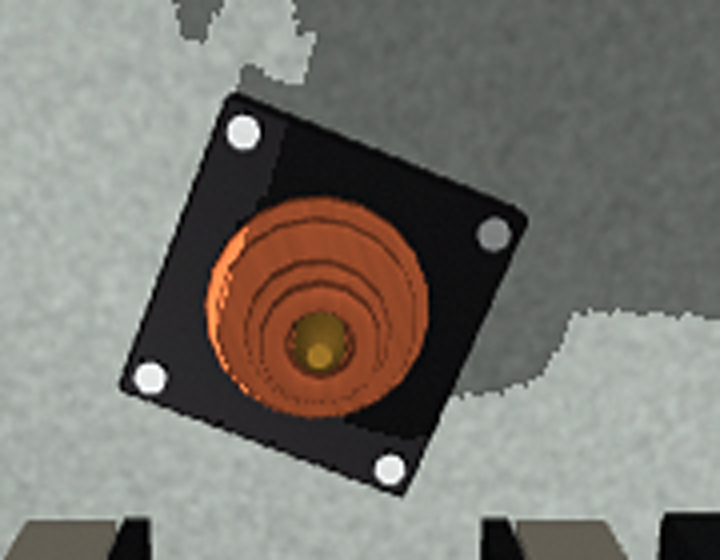

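View pics/z31s.png

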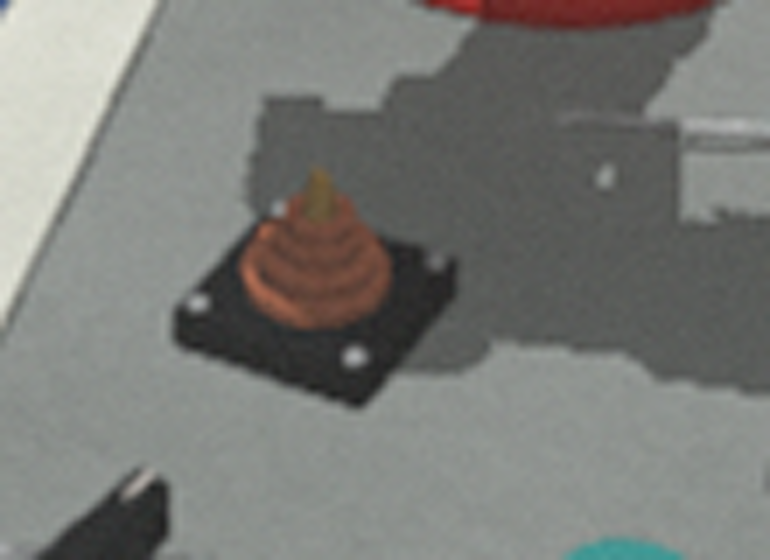

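View pics/z31c.png

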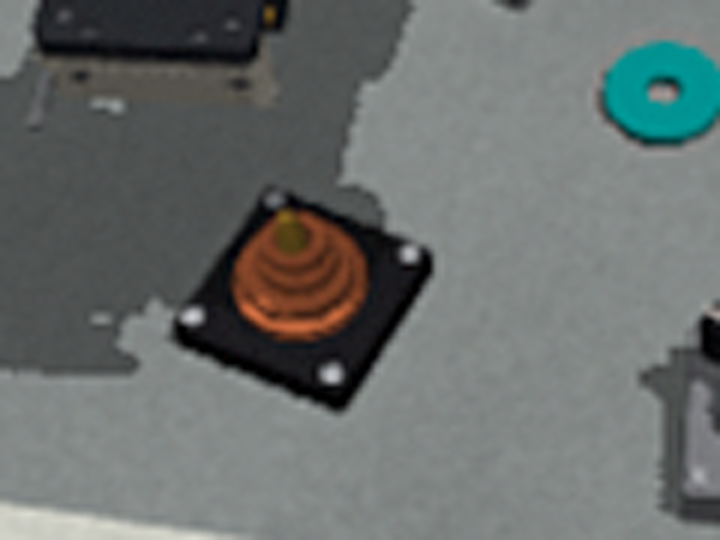

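```bash
python3 - <<'E'
from h import *
go((.6132,-.054,.2),-105.5)
E
python3 -m creep '[{"tx":0,"ty":-0.01,"tz":0.03,"ax":0,"ay":0,"az":0,"fingers":0.02},{"tx":0,"ty":-0.02,"tz":0.06,"ax":-8,"ay":0,"az":0,"fingers":0},{"tx":0,"ty":-0.035,"tz":0.09,"ax":-16,"ay":0,"az":0,"fingers":0},{"tx":0,"ty":-0.05,"tz":0.125,"ax":-24,"ay":0,"az":0,"fingers":0},{"tx":0,"ty":-0.067,"tz":0.163,"ax":-32,"ay":0,"az":0,"fingers":0}]' 25; python3 - <<'E'
from h import *
go((.6132,-.054,.2),-105.5)
E
```

```text
t [ 0.005  -0.0683  0.1642] cur [ 0.5893 -0.2302  0.205 ] yaw -165.13 downerr 0.31 turn [-59.63  -0.25   0.2 ]
time_s: 31.4
tcp_pos: [0.6102, -0.0543, 0.2008]
eef_rot: [47.1, 89.9, -175.7]
contact_force: [0.7, 0.3, 0.2]
gripper_width: 0.0105
t [ 0.0008 -0.0022 -0.002 ] cur [ 0.6102 -0.0543  0.2008] yaw -132.87 downerr 0.10 turn [-27.37   0.09  -0.06]
```

```bash
python3 -m creep '[{"tx":0,"ty":-0.002,"tz":-0.002,"ax":-8,"ay":0,"az":0,"fingers":0},{"tx":0,"ty":-0.002,"tz":-0.002,"ax":-16,"ay":0,"az":0,"fingers":0},{"tx":0,"ty":-0.002,"tz":-0.002,"ax":-24,"ay":0,"az":0,"fingers":0},{"tx":0,"ty":-0.002,"tz":-0.002,"ax":-27.4,"ay":0,"az":0,"fingers":0},{"tx":0,"ty":-0.002,"tz":-0.002,"ax":-27.4,"ay":0,"az":0,"fingers":0}]' 25; python3 - <<'E'
from h import *
go((.6132,-.054,.057),-105.5)
c=cap('wrist'); cv2.imwrite('pics/w32.png',c['pixels'])
E
```

```text
time_s: 31.9
tcp_pos: [0.6131, -0.0552, 0.2008]
eef_rot: [19.6, 89.9, -176.1]
contact_force: [0.4, -0.2, -0.4]
gripper_width: 0.0004
t [ 0.1438 -0.0012 -0.    ] cur [ 0.6131 -0.0552  0.2008] yaw -105.70 downerr 0.11 turn [-0.2   0.1  -0.04]
```

View pics/w32.png

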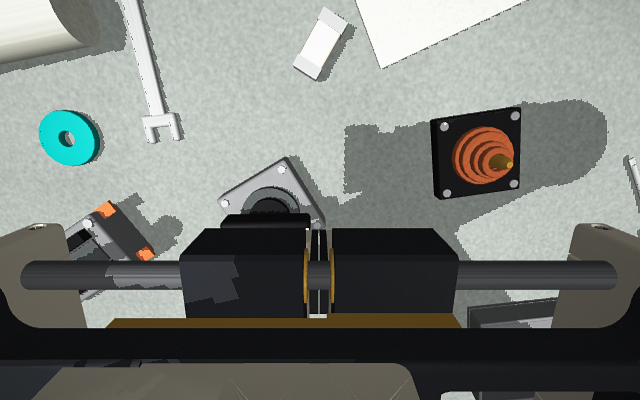

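```bash
python3 -m creep '[{"tx":0.04,"ty":0,"tz":0,"ax":0,"ay":0,"az":0,"fingers":0},{"tx":0.08,"ty":0,"tz":0,"ax":0,"ay":0,"az":0,"fingers":0},{"tx":0.12,"ty":0,"tz":0,"ax":0,"ay":0,"az":0,"fingers":0},{"tx":0.143,"ty":0,"tz":0,"ax":0,"ay":0,"az":0,"fingers":0},{"tx":0.143,"ty":0,"tz":0,"ax":0,"ay":0,"az":0,"fingers":0}]' 25; python3 -m creep '[{"tx":0,"ty":0,"tz":0.006,"ax":0,"ay":0,"az":0,"fingers":0},{"tx":0,"ty":0,"tz":0.012,"ax":0,"ay":0,"az":0,"fingers":0},{"tx":0,"ty":0,"tz":0.018,"ax":0,"ay":0,"az":0,"fingers":0},{"tx":0,"ty":0,"tz":0.024,"ax":0,"ay":0,"az":0,"fingers":0},{"tx":0,"ty":0,"tz":0.03,"ax":0,"ay":0,"az":0,"fingers":0}]' 25; python3 -m creep '[{"tx":0,"ty":0,"tz":0.005,"ax":0,"ay":0,"az":0,"fingers":0},{"tx":0,"ty":0,"tz":0.009,"ax":0,"ay":0,"az":0,"fingers":0},{"tx":0,"ty":0,"tz":0.013,"ax":0,"ay":0,"az":0,"fingers":0},{"tx":0,"ty":0,"tz":0.016,"ax":0,"ay":0,"az":0,"fingers":0},{"tx":0,"ty":0,"tz":0.016,"ax":0,"ay":0,"az":0,"fingers":0}]' 25
```

```text
time_s: 32.45
tcp_pos: [0.6107, -0.0558, 0.0549]
eef_rot: [23.4, 89.6, -172.5]
contact_force: [-0.5, 0.9, -0.7]
gripper_width: 0.0005
time_s: 32.95
tcp_pos: [0.5857, -0.0473, 0.0606]
eef_rot: [-170.5, 89.8, -6.2]
contact_force: [2.6, -5.0, 1.0]
gripper_width: 0.0003
time_s: 33.45
tcp_pos: [0.5685, -0.0426, 0.0588]
eef_rot: [13.8, 89.9, 178.0]
contact_force: [-0.8, 0.1, -0.3]
gripper_width: 0.0005
```

Force has vanished, which suggests it snapped over. Raising and checking.

```bash
python3 -m creep '[{"tx":-0.04,"ty":0,"tz":0,"ax":0,"ay":0,"az":0,"fingers":0},{"tx":-0.08,"ty":0,"tz":0,"ax":0,"ay":0,"az":0,"fingers":0},{"tx":-0.12,"ty":0,"tz":0,"ax":0,"ay":0,"az":0,"fingers":0},{"tx":-0.15,"ty":0,"tz":-0.02,"ax":0,"ay":0,"az":0,"fingers":0},{"tx":-0.15,"ty":0,"tz":-0.06,"ax":0,"ay":0,"az":0,"fingers":0}]' 25; python3 - <<'E'
from h import *
c=cap('wrist'); cv2.imwrite('pics/w33.png',c['pixels'])
c=cap('side'); cv2.imwrite('pics/side33.png',cv2.resize(c['pixels'][140:340,200:460],None,fx=2.5,fy=2.5))
for n in('scene','side'):
    c=cap(n); vv,uu=np.mgrid[0:400,0:640]; P=dep(c,np.c_[uu.ravel(),vv.ravel()])
    m=(np.hypot(P[:,0]-.5885,P[:,1]-.0068)<.06)&(P[:,2]>.068)&(P[:,2]<.085)
    if m.sum()>10: print(n,m.sum(),cv2.minAreaRect((P[m][:,:2]*1000).astype(np.float32)))
# housing y=-90 side of lever: pushing from OFF side to ON
b=np.array([.5926,.2373]); y=np.array([-.292,.956]); print(b-y*.11)
go((*(b-y*.11),.2),-163)
E
```

```text
time_s: 33.95
tcp_pos: [0.629, -0.0585, 0.2157]
eef_rot: [-157.1, 89.5, 7.3]
contact_force: [0.6, 0.1, 0.7]
gripper_width: -0.0001
scene 181 ((590.3158569335938, 5.3867034912109375), (87.70537567138672, 15.912232398986816), 14.65037727355957)
side 213 ((587.2011108398438, 7.4181060791015625), (86.73283386230469, 19.742324829101562), 16.026676177978516)
[0.62472 0.13214]
t [ 0.0078 -0.1835  0.0543] cur [ 0.627  -0.0592  0.2078] yaw -105.80 downerr 0.13 turn [57.2   0.1  -0.09]
```

View pics/side33.png

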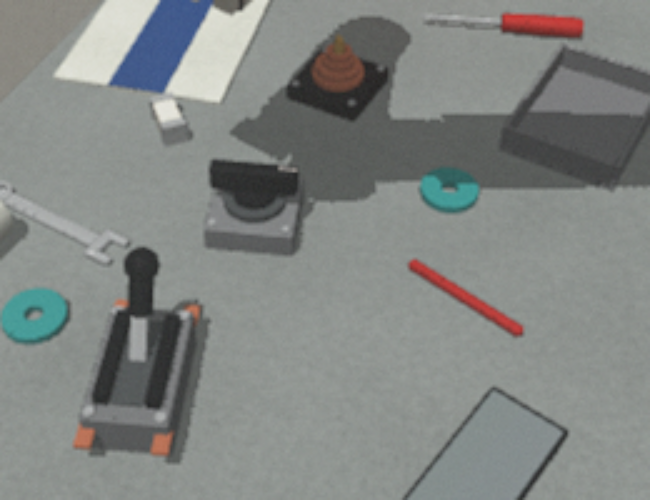

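View pics/w33.png

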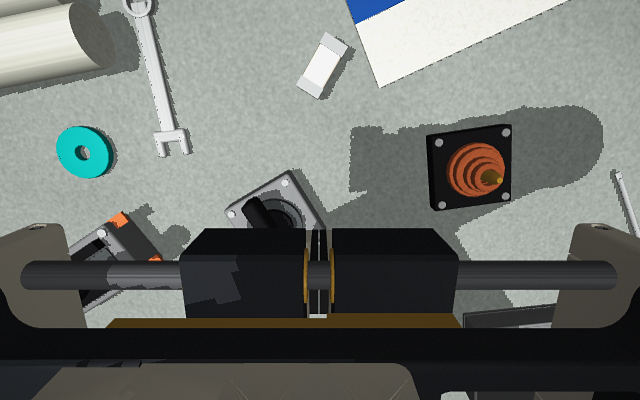

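```bash
python3 -m creep '[{"tx":0,"ty":-0.035,"tz":0.01,"ax":8,"ay":0,"az":0,"fingers":0},{"tx":0,"ty":-0.07,"tz":0.02,"ax":16,"ay":0,"az":0,"fingers":0},{"tx":0,"ty":-0.105,"tz":0.03,"ax":24,"ay":0,"az":0,"fingers":0},{"tx":0,"ty":-0.14,"tz":0.042,"ax":32,"ay":0,"az":0,"fingers":0},{"tx":0,"ty":-0.18,"tz":0.053,"ax":40,"ay":0,"az":0,"fingers":0}]' 25; python3 - <<'E'
from h import *
go((.6247,.1321,.2),-163)
E
```

```text
time_s: 34.65
tcp_pos: [0.6236, 0.1296, 0.2088]
eef_rot: [71.9, 89.9, -164.2]
contact_force: [0.4, 0.5, 0.1]
gripper_width: 0.0004
t [ 0.0088 -0.0023  0.0014] cur [0.6236 0.1296 0.2088] yaw -146.09 downerr 0.07 turn [ 1.691e+01  1.000e-02 -7.000e-02]
```

```bash
python3 -m creep '[{"tx":0,"ty":-0.002,"tz":0.001,"ax":8,"ay":0,"az":0,"fingers":0},{"tx":0,"ty":-0.002,"tz":0.001,"ax":16.9,"ay":0,"az":0,"fingers":0},{"tx":0.04,"ty":-0.002,"tz":0.001,"ax":16.9,"ay":0,"az":0,"fingers":0},{"tx":0.08,"ty":-0.002,"tz":0.001,"ax":16.9,"ay":0,"az":0,"fingers":0},{"tx":0.108,"ty":-0.002,"tz":0.001,"ax":16.9,"ay":0,"az":0,"fingers":0}]' 25; python3 - <<'E'
from h import *
go((.6247,.1321,.1),-163); go((.5926,.2373,.1),-163)
E
```

```text
time_s: 35.15
tcp_pos: [0.6238, 0.1301, 0.0983]
eef_rot: [86.9, 89.8, -165.8]
contact_force: [0.4, -0.9, 0.4]
gripper_width: 0.0004
t [-0.0017 -0.0015  0.0016] cur [0.6238 0.1301 0.0983] yaw -162.65 downerr 0.19 turn [ 0.35  0.01 -0.19]
t [-0.0017 -0.0022  0.1116] cur [0.6238 0.1301 0.0983] yaw -162.65 downerr 0.19 turn [ 0.35  0.01 -0.19]
```

Push 110 mm along +tz, the mirror of the first flip.

```bash
python3 -m creep '[{"tx":0,"ty":-0.002,"tz":0.012,"ax":0,"ay":0,"az":0,"fingers":0},{"tx":0,"ty":-0.002,"tz":0.024,"ax":0,"ay":0,"az":0,"fingers":0},{"tx":0,"ty":-0.002,"tz":0.036,"ax":0,"ay":0,"az":0,"fingers":0},{"tx":0,"ty":-0.002,"tz":0.048,"ax":0,"ay":0,"az":0,"fingers":0},{"tx":0,"ty":-0.002,"tz":0.06,"ax":0,"ay":0,"az":0,"fingers":0}]' 25; python3 -m creep '[{"tx":0,"ty":0,"tz":0.01,"ax":0,"ay":0,"az":0,"fingers":0},{"tx":0,"ty":0,"tz":0.02,"ax":0,"ay":0,"az":0,"fingers":0},{"tx":0,"ty":0,"tz":0.03,"ax":0,"ay":0,"az":0,"fingers":0},{"tx":0,"ty":0,"tz":0.04,"ax":0,"ay":0,"az":0,"fingers":0},{"tx":0,"ty":0,"tz":0.05,"ax":0,"ay":0,"az":0,"fingers":0}]' 25; python3 -m creep '[{"tx":0,"ty":0,"tz":-0.01,"ax":0,"ay":0,"az":0,"fingers":0},{"tx":-0.04,"ty":0,"tz":-0.03,"ax":0,"ay":0,"az":0,"fingers":0},{"tx":-0.08,"ty":0,"tz":-0.05,"ax":0,"ay":0,"az":0,"fingers":0},{"tx":-0.12,"ty":0,"tz":-0.07,"ax":0,"ay":0,"az":0,"fingers":0},{"tx":-0.15,"ty":0,"tz":-0.07,"ax":0,"ay":0,"az":0,"fingers":0}]' 25; python3 - <<'E'
from h import *
for n in('scene','side'):
    c=cap(n); cv2.imwrite(f'pics/{n}34.png',c['pixels'])
    vv,uu=np.mgrid[0:400,0:640]; P=dep(c,np.c_[uu.ravel(),vv.ravel()])
    m=(np.hypot(P[:,0]-.5926,P[:,1]-.2373)<.08)&(P[:,2]>.105)&(P[:,2]<.14)
    if m.sum(): print(n,m.sum(),P[m].mean(0))
    m=(np.hypot(P[:,0]-.5885,P[:,1]-.0068)<.06)&(P[:,2]>.068)&(P[:,2]<.085)
    if m.sum()>10: print(n,m.sum(),cv2.minAreaRect((P[m][:,:2]*1000).astype(np.float32)))
c=cap('wrist'); cv2.imwrite('pics/w34.png',c['pixels'])
E
```

```text
time_s: 35.65
tcp_pos: [0.6106, 0.1898, 0.103]
eef_rot: [-84.4, 89.8, 23.0]
contact_force: [-0.1, -1.2, 1.4]
gripper_width: 0.0002
time_s: 36.15
tcp_pos: [0.5949, 0.237, 0.1008]
eef_rot: [68.4, 90.0, 175.7]
contact_force: [-0.2, 0.9, -0.3]
gripper_width: 0.0005
time_s: 36.65
tcp_pos: [0.6171, 0.1672, 0.2539]
eef_rot: [-93.2, 89.9, 14.1]
contact_force: [-0.8, 0.1, 0.2]
gripper_width: 0.0006
scene 144 [0.58492597 0.27839002 0.12066129]
scene 178 ((591.0742797851562, 5.805202484130859), (89.6277847290039, 15.832168579101562), 15.114999771118164)
side 190 [0.57365983 0.28818825 0.12203574]
side 216 ((587.055908203125, 8.17452621459961), (86.87576293945312, 17.97788429260254), 14.213993072509766)
```

View pics/side34.png

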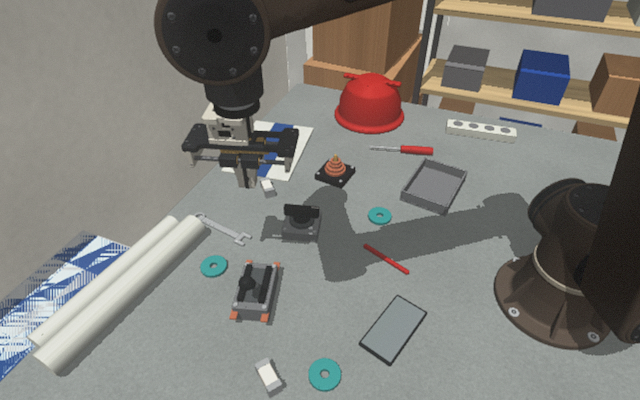

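View pics/scene34.png

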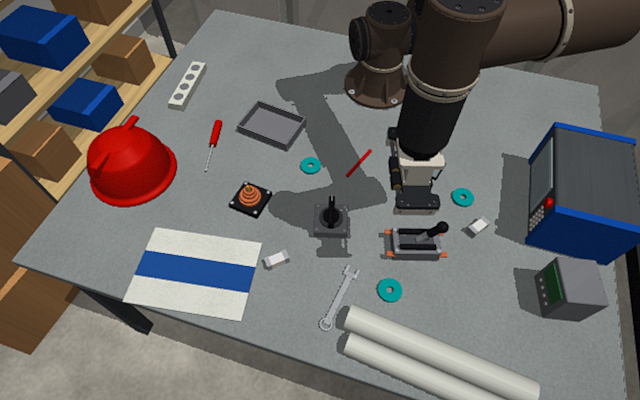

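```bash
python3 - <<'E'
import cv2,numpy as np
a=cv2.imread('pics/scene34.png')[165:225,215:285]; b=cv2.imread('pics/side34.png')[140:200,300:370]
cv2.imwrite('pics/z35.png',cv2.resize(np.hstack([a,b]),None,fx=5.5,fy=5.5,interpolation=cv2.INTER_CUBIC))
E
```

```text
(no output)
```

View pics/z35.png

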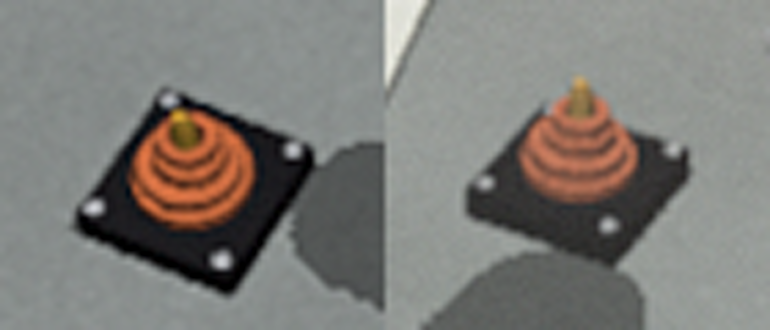

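The crop shows four rings stacked evenly from widest to narrowest, with the stud tip showing above them. The robot is clear of everything, so I'm handing in.

```bash
python3 -c "
from plant import order
print(order.close_job())"
```

```text
the job is handed in; nothing more can be done
None
```

The terminal is made up and the job is handed in at about 37 s of the 210 s allowed. No verdict came back.

I flipped the isolator OFF and turned the earth ON. Then I threaded the four copper rings present, `ring_a`, `ring_b`, `ring_d` and `ring_e` (62, 54, 38 and 31 mm), in that order. No 46 mm `ring_c` was seen in any view. After that I turned the earth OFF and flipped the isolator ON.

**Last checks:**
- **Isolator:** the lever ball is back where it started at ON, within about 1 mm.
- **Earth:** the handle bar reads 14–15°, the same as its starting OFF position.
- **Rings:** both cameras show them evenly stacked, widest at the bottom, with no visible gap. I judged this by eye and did not measure the ring heights.
- **Bench:** the bystanders and turquoise rings look to be where they were. The arm is raised clear of everything.

**What disagreed:**
- The scene and side cameras differed by 3–6 mm on positions, so I did the grasps and threading with the wrist camera.
- Several early move calls were refused as "invalid input" until I gave all seven fields in every row.

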